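# Load the steriliser drawer and set its dial

### The arm

A 6-joint arm with a two-finger parallel gripper is mounted at the origin on the work surface. World frame = base frame: x ahead of the robot, y to its left, z up, the work surface at z = 0. Lengths are in mm, angles in degrees, forces in N, time in s.
With the tool pointing down it reaches from about 350 to 850 mm from the base axis. Payload 8.1 kg.
Tool frame: the origin (TCP) lies on the front face of the gripper's body, between the roots of the fingers; the fingertips stand r.finger_overhang ahead of it and the grasp point (between the pads) lies 54 mm ahead of it (r.finger_overhang is the distance from the TCP to the fingertips, in mm); y points along the fingers, z is the direction in which the jaws open and shut, and the axes are right-handed (so a half turn about y gives the same grasp; the last joint's range is limited). The gripper opens to 85 mm and grips with 20 to 120 N. Pads are 22 mm wide; open, the fingers measure 114 mm over their backs; the gripper's body (76 mm by 85 mm) begins 54 mm behind the grasp point. The pads swing forward as they close: fully open they stand 13 mm farther back than shut.
Start: joints at [66.211, 7.471, 85.268, -0, 87.261, -4.893], TCP at [194.291, 567.677, 303.892] pointing down, gripper open.
Joint ranges: [-169.43, 169.43], [-51.17, 129.36], [1.28, 143.12], [-76.62, 256.62], [0, 156.53], [-152.29, 152.29]. Speed limits (degrees/s): [136.94, 136.94, 159.86, 180, 180, 180].

### API

Orientations are given as [roll, pitch, yaw] about the fixed x, y, z axes, in that order (R = Rz(yaw) Ry(pitch) Rx(roll)).
In Python, from bench import r gives the robot as it stands. The module is installed in compiled form; this text tells all that it offers.
- The arm moves only by the tool arm_command, never from a script. Its argument "increments" is a list of rows, each a list of 6 numbers: the shift along the tool's x, y, z in m, then the turn, a rotation vector about the tool's x, y, z in rad. In form: [[tx, ty, tz, wx, wy, wz], ...]. A call has exactly 10 rows; each row is the pose to reach, as a shift and turn from the pose commanded when the call began, along the tool's axes at that moment; what a row does not reach only later rows make up. A row lasts 1/8 s, in which the tool goes at most 62.5 mm and 10.7 degrees, less where a joint would pass 70% of its speed; a pose out of reach is approached as far as the arm can. A call with a gripper value outside its range is refused whole. "jaw" is the gripper's target within -1 to 1 (shut at 1, half-way at 0, fully open at -1), set as the call begins (left out, the last holds). The fingers move at their own pace and stop on an object; "force" is the grip in N (left out, the last holds). Time passes only in rows, so rows that repeat a pose let the fingers close, or fill a call up. It gives the time, the measured TCP pose, the force and the opening at its end, in the units of the state.
- r.sense(): the state, without advancing time (a new reading comes with each control period).
- r.snapshot(name): name is "scene" or "top" or "wrist"; returns the picture (384x512x3 uint8, red, green, blue); there is no depth.
- r.camera_model(name): a dict with "intrinsics" (3x3 intrinsics, pixels), "cam_to_world" (4x4, takes a point from camera to world coordinates). Camera axes: x right, y down, z forward; pixel columns grow to the right and rows downward; lengths in mm; the calibration is good to about 2 mm. The wrist camera is an equidistant fisheye: a pixel r from the principal point sees the ray r / f radians off the axis. A picture is of the moment at which its call begins: read the wrist's pose just before it. camera_model takes no time and is no camera call; for the wrist camera it gives the pose at the moment of the call.
- r.hand_in(): hands the job in, once; it reports no verdict.
Trained networks look in the newest picture that a camera, given by its name, has taken for a name from the list of things; names that differ only in an ending like _2 or _b are one class to them, and where a whole thing is asked for, a point or a joint stands for the part that bears it (a point fixed in the world has none). Each returns a list of dicts, best first, with "conf" (0 to 1); they miss things now and then, are a little off and sometimes report something else, mostly with a low value. They report only what shows in the picture. A call takes as long as a camera call. They do not tell look-alikes from the thing itself.
- r.trace(camera, target): "mask" (384x512 bool, what is visible of it) and "position" ([column, row] in pixels, amid what is visible of it).
- r.spot_point(camera, target): "position" ([column, row] in pixels: a listed point, or the origin of a listed thing).
The state is a dict: "time": time; "joint_pos": joint angles; "qd": joint speeds; "joint_efforts": joint torques, N m; "tool_pos": TCP position; "tcp_rot": TCP orientation; "ft_force": force on the tool from outside, world axes, zero at the start; "wrist_torque": the same for the moment, N m; "finger_gap": finger opening in mm.
Only numpy, scipy, OpenCV 4.12 (cv2) and the standard library are available. Lean on these libraries where they do the work, as an engineer would, in place of code of your own. Each camera call takes 0.05 s, during which the arm holds its last target.

### The job

Sterilise the little amber jars: first turn the steriliser's selector to the white (off) mark, then pull its drawer all the way open, put every jar from the black mat into the drawer, and push the drawer fully shut. Finally turn the selector so that it points at the green mark; the drawer must never be open unless the selector is at off, and leave the bottles and the beaker alone.

Things in the scene. Friction and masses are not known exactly. Their poses are not given: they have to be found in the camera images.
- steriliser: fixed white bench-top cabinet 225 x 340 x 95 mm (x, y, z); origin at the centre of its underside. Its drawer front faces its own -x, towards the robot; the drawer slides out along its own -x. A grey pod 116 x 126 x 18 mm stands on its top and carries the dial, centred at (-45, -60) mm in the cabinet frame; the pod's top is 113 mm above the table.
- drawer (a joint): how far the drawer is out, m: 0 shut, 0.130 fully out against its stop. It slides with about 1 N friction and stays where it is left.
- drawer_handle (a point): middle of the drawer's steel bar handle (moves with the drawer): a horizontal round bar 11 mm thick, 120 mm long along the cabinet's y, its centre 35 mm in front of the drawer's front panel and 74 mm above the table (21 mm below the cabinet's top). It can be pinched or hooked from above. Two 8 mm stems join it to the panel 51 mm either side of its middle. Axes as the cabinet's.
- drawer_floor (a point): centre of the drawer's inner floor (moves with the drawer), 30 mm above the table; axes as the cabinet's. Inside, the drawer is 178 mm (x) by 304 mm (y); walls 6 mm thick rise 33 mm above the floor, the front panel to 84 mm above the table. Fully out, the floor from x = -89 to +33 mm is open from above; the cabinet's front edge, 95 mm high, stands over x = +35 mm.
- selector (a joint): angle of the selector, rad, growing clockwise seen from above, 0 to 3.14. It clicks into five detents 0.785 rad apart: 0 (at the white off mark, pointing along the cabinet's -x), 0.785, 1.571 (pointing to the cabinet's +y), 2.356 and 3.142 (pointing along +x). Let go between two, it springs to the nearer one; less than 0.1 N m turns it. It may start in any detent but off.
- selector_grip (a point): on the selector's axis, at the height to grip, 31 mm above the pod (144 mm above the table); turns with it. The black knob is a 48 mm disc, its top 10 mm above the pod, with a bar grip on top 46 mm long, 14 mm wide, from 10 to 42 mm above the pod. The bar lies along this point's own x; a white line marks the pointing end, at the point's own -x.
- selector_aim (a point): the point on the pod's top that the selector points at: 44 mm from its axis, in the direction of its pointing end; turns with the selector.
- mark_off: white disc, 15 mm across, on the pod 44 mm from the dial's axis, at the off detent. Flat, fixed; origin at its centre on the pod.
- mark_green: green disc, like the white one, at one of the other four detents (which one varies): the setting wanted at the end.
- mark_yellow: yellow disc at another detent: not wanted.
- mark_red: red disc at another detent: not wanted.
- mark_blue: blue disc at another detent: not wanted.
- mat: fixed black rubber mat 250 x 230 x 3 mm on the table; origin at the centre of its underside. The jars start on it.
- jar0: squat closed amber glass jar with an aluminium lid, a cylinder 44 mm across and 26 mm high, 35 to 70 g; origin at its centre, 13 mm above what it stands on; own z is its axis. Stands on the mat at the start; 3 to 5 of the five jars are present.
- jar1: squat closed amber glass jar with an aluminium lid, a cylinder 44 mm across and 26 mm high, 35 to 70 g; origin at its centre, 13 mm above what it stands on; own z is its axis. Stands on the mat at the start; 3 to 5 of the five jars are present.
- jar2: squat closed amber glass jar with an aluminium lid, a cylinder 44 mm across and 26 mm high, 35 to 70 g; origin at its centre, 13 mm above what it stands on; own z is its axis. Stands on the mat at the start; 3 to 5 of the five jars are present.
- jar3: squat closed amber glass jar with an aluminium lid, a cylinder 44 mm across and 26 mm high, 35 to 70 g; origin at its centre, 13 mm above what it stands on; own z is its axis. Stands on the mat at the start; 3 to 5 of the five jars are present.
- jar4: squat closed amber glass jar with an aluminium lid, a cylinder 44 mm across and 26 mm high, 35 to 70 g; origin at its centre, 13 mm above what it stands on; own z is its axis. Stands on the mat at the start; 3 to 5 of the five jars are present.
- alu_bottle: bystander: aluminium bottle, 64 mm across, 150 mm tall, white cap; origin at the centre of its underside
- white_bottle: bystander: white bottle, 68 mm across, 140 mm tall, blue cap; origin at the centre of its underside
- pipette_beaker: bystander: glass beaker 64 mm across, 85 mm tall, with white pipettes standing in it up to 160 mm; origin at the centre of its underside
Mind the look-alikes: they are no part of the job. Leave any turquoise look-alike of the jar2 alone. Leave any pink look-alike of the jar1 alone.

How it is judged:
By the outcome, as a careful person would: the job done as asked, in the order asked, and still so for the second after the job is handed in, with the robot touching nothing.
Of jar0, jar1, jar2, jar3, jar4 only 3 to 5 are there at a start; the rules pass over those that are not, and their reading is None.
At some moment in a run one of jar0, jar1, jar2, jar3, jar4 may be knocked a few centimetres aside while the robot is not near it.
Once in a run the grip may slacken for a moment while it holds something.
It also fails if it takes over 210 s, if anything falls off the work surface, if the arm or the gripper's body presses on something with over 40 N, if the wrist force passes 120 N, or if a joint passes its speed limit or range.

## Working session

There is one attempt and no reset: what is moved stays moved. The work goes in short steps, Python scripts to look and compute and a tool call to move; the robot and the scene stay as the last step left them, time stands still between calls to the robot, and variables do not carry over. Pictures are saved under pics/ and viewed, and the job is handed in when it is done.

Besides the shell and the picture viewer there is one more tool, called after ">>>" in YAML: its name, and indented under it one key for each argument. arm_command: Moves the arm, as the interface text tells. Its arguments: {"type":"object","properties":{"increments":{"type":"array","items":{"type":"array","items":{"type":"number"}}},"jaw":{"type":"number"},"force":{"type":"number"}},"required":["increments"]}

```bash
mkdir -p pics; ls; cat > h.py <<'E'
from bench import r
import numpy as np, cv2
from scipy.spatial.transform import Rotation as R
def save(cam,name,img=None):
    im=r.snapshot(cam) if img is None else img
    cv2.imwrite(f'pics/{name}.png',cv2.cvtColor(im,cv2.COLOR_RGB2BGR)); return im
def ray(cam,p,M=None):
    M=M or r.camera_model(cam); K=np.array(M['intrinsics']);T=np.array(M['cam_to_world'])
    x=(p[0]-K[0,2])/K[0,0]; y=(p[1]-K[1,2])/K[1,1]
    if cam=='wrist':
        th=np.hypot(x,y); s=np.sin(th)/th if th>1e-9 else 1; d=np.array([x*s,y*s,np.cos(th)])
    else: d=np.array([x,y,1.])
    d=T[:3,:3]@d; return T[:3,3],d/np.linalg.norm(d)
def atz(cam,p,z,M=None):
    o,d=ray(cam,p,M); return o+d*(z-o[2])/d[2]
def st():
    s=r.sense(); print('t',round(s['time'],2),'tcp',np.round(s['tool_pos'],1),'rot',np.round(s['tcp_rot'],2),'F',np.round(s['ft_force'],1),'gap',round(s['finger_gap'],1)); return s
E
python3 - <<'E'
from h import *
s=st(); print(r.finger_overhang, R.from_euler('xyz',s['tcp_rot'],degrees=True).as_matrix().round(3))
for c in ['scene','top','wrist']: save(c,c+'0')
for c in ['scene','top']:
    M=r.camera_model(c);print(c,np.round(M['cam_to_world'],2).tolist(),np.round(M['intrinsics'],1).tolist())
st()
E
```

```text
pics
t 0.0 tcp [194.1 567.3 302.8] rot [-9.01e+01  1.00e-02 -1.89e+01] F [ 0.5  0.3 -0.3] gap 85.2
72.6 [[ 0.946 -0.001  0.324]
 [-0.324 -0.002  0.946]
 [-0.    -1.    -0.002]]
scene [[-0.3, 0.74, -0.6, 1450.99], [0.95, 0.24, -0.18, 390.67], [0.01, -0.63, -0.78, 1286.96], [0.0, 0.0, 0.0, 1.0]] [[496.3, 0.0, 264.8], [0.0, 496.3, 196.6], [0.0, 0.0, 1.0]]
top [[-0.01, -1.0, 0.05, 470.05], [-1.0, 0.01, 0.02, 111.7], [-0.02, -0.05, -1.0, 1139.12], [0.0, 0.0, 0.0, 1.0]] [[364.6, 0.0, 250.3], [0.0, 364.6, 194.5], [0.0, 0.0, 1.0]]
t 0.15 tcp [194.1 567.4 303.1] rot [-9.008e+01  1.000e-02 -1.890e+01] F [-0.  -0.2  0.5] gap 85.0
```

View pics/top0.png

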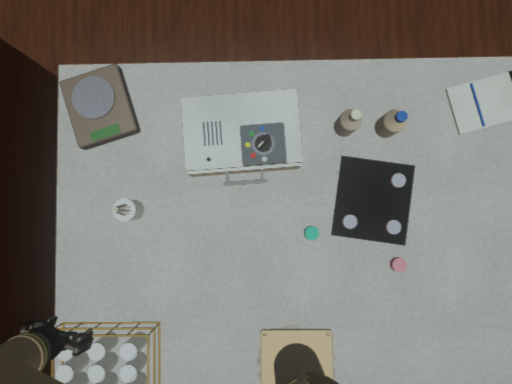

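View pics/scene0.png

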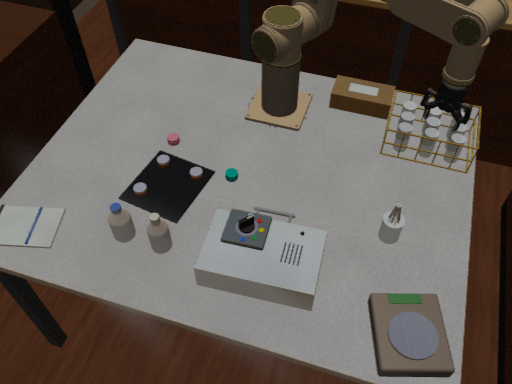

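View pics/wrist0.png

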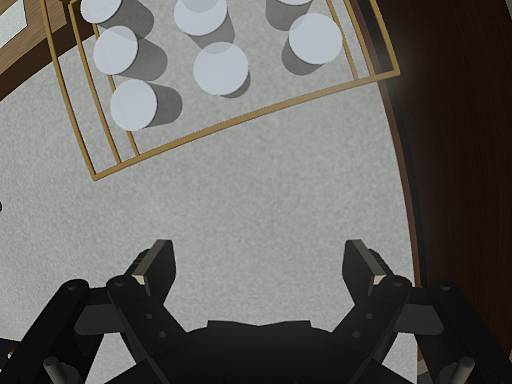

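```bash
python3 - <<'E'
from h import *
im=r.snapshot('top'); cv2.imwrite('pics/topzoom.png',cv2.cvtColor(cv2.resize(im[80:200,160:320],None,fx=5,fy=5,interpolation=cv2.INTER_CUBIC),cv2.COLOR_RGB2BGR))
r.snapshot('scene')
Z=dict(steriliser=0,drawer_handle=74,selector_grip=144,selector_aim=113,mark_off=113,mark_green=113,mark_yellow=113,mark_red=113,mark_blue=113,jar0=16,mat=0,alu_bottle=0,white_bottle=0,pipette_beaker=0)
def tri(a,b):
    (o1,d1),(o2,d2)=a,b
    A=np.stack([d1,-d2],1); t=np.linalg.lstsq(A,o2-o1,rcond=None)[0]
    return (o1+d1*t[0]+o2+d2*t[1])/2
for n,z in Z.items():
    for c in ['top','scene']:
        for D in r.spot_point(c,n)[:5]:
            if D['conf']>.3: print(n,c,round(D['conf'],2),np.round(D['position'],1),np.round(atz(c,D['position'],z),1))
m=r.trace('top','steriliser')[0]; print(m['conf'])
c,_=cv2.findContours(m['mask'].astype('uint8'),0,2); c=max(c,key=cv2.contourArea); print(cv2.minAreaRect(c))
st()
E
```

```text
steriliser scene 0.94 [263.  269.5] [718.8 163.5   0. ]
drawer_handle top 0.89 [242.3 182.1] [556.8 155.7  74. ]
drawer_handle scene 0.5 [271.7 213.5] [564.3 141.8  74. ]
selector_grip top 0.46 [264.1 142.6] [659.2  91.8 144. ]
selector_grip scene 0.59 [243.9 220.6] [664.2  88.1 144. ]
selector_grip scene 0.39 [260.1 269.6] [803.3 181.7 144. ]
selector_aim top 0.72 [258.1 154. ] [632.8 108.6 113. ]
selector_aim top 0.48 [261.5 128.9] [704.4  98.  113. ]
selector_aim scene 0.61 [257.7 218.8] [624.2 116.4 113. ]
mark_off top 0.37 [263.7 159.3] [617.5  92.9 113. ]
mark_off scene 0.42 [273.  213.1] [590.2 153.1 113. ]
mark_green top 0.36 [250.1 133.9] [690.6 130.6 113. ]
mark_green scene 0.42 [252.8 239. ] [696.6 125.3 113. ]
mark_yellow top 0.41 [245.6 142. ] [667.6 143.6 113. ]
mark_red top 0.48 [393.6 178.2] [ 559.2 -270.   113. ]
mark_red top 0.44 [251.8 152. ] [638.8 126.3 113. ]
mark_blue top 0.52 [261.2 127.6] [708.2  98.8 113. ]
mark_blue scene 0.37 [242.9 241. ] [711.7 100.7 113. ]
jar0 top 0.7 [349.8 222.5] [ 433.5 -169.3   16. ]
jar0 top 0.64 [391.2 228.4] [ 414.3 -294.4   16.
[... 464 characters left out ...]
 top 0.57 [371.2 196.9] [ 511.6 -241.3    0. ]
mat scene 0.88 [169.8 183.9] [ 496. -241.    0.]
alu_bottle top 0.96 [342.1 127.5] [ 730.7 -156.4    0. ]
alu_bottle scene 0.95 [159.5 242.7] [ 725.9 -171.3    0. ]
white_bottle top 0.78 [381.7 125.3] [ 735.7 -280.     0. ]
white_bottle scene 0.74 [125.9 236.6] [ 737.2 -281.     0. ]
white_bottle scene 0.72 [246.1 221.6] [566.6  58.    0. ]
pipette_beaker top 0.91 [132.4 210.7] [477.2 505.2   0. ]
pipette_beaker scene 0.67 [388.8 237.1] [486.  504.2   0. ]
0.71
((241.68707275390625, 138.16098022460938), (91.31852722167969, 117.22079467773438), 85.71085357666016)
t 1.7 tcp [194.3 567.7 303.9] rot [-90.     0.   -18.89] F [-0.2 -0.   0.2] gap 85.0
```

View pics/topzoom.png

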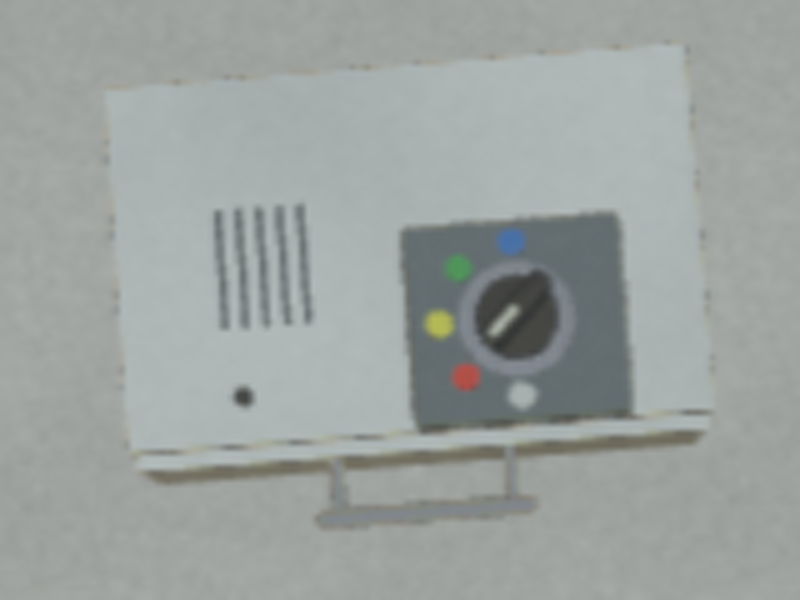

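```bash
python3 - <<'E'
from h import *
f=lambda p,z: atz('top',((p[0]+.5)/5-.5+160,(p[1]+.5)/5-.5+80),z)
P={n:f(p,113) for n,p in dict(w=(522,396),b=(511,241),y=(439,324),r=(466,377),g=(458,268)).items()}
for n in P: print(n,P[n].round(1))
c=(P['w']+P['b'])/2; d=P['b']-P['w']; print('c',c,np.hypot(*d[:2]),np.degrees(np.arctan2(d[1],d[0])), 'y',np.degrees(np.arctan2(*(P['y']-c)[1::-1]))-90)
C=[f(p,95) for p in [(107,90),(684,45),(711,412),(135,455)]]
for i in range(4):
    e=C[i]-C[i-1]; print(C[i].round(1),np.hypot(*e[:2]),np.degrees(np.arctan2(e[1],e[0])))
h=[f(p,74) for p in [(320,519),(535,504)]]; print(h, (h[0]+h[1])/2, np.degrees(np.arctan2(*(h[0]-h[1])[1::-1]))-90)
cen=np.mean(C,0);print(cen)
for yaw in [3,4,5]:
  a=np.radians(yaw); X=np.array([np.cos(a),np.sin(a)]);Y=np.array([-X[1],X[0]])
  print(yaw,'cab from dial',c[:2]+45*X+60*Y,'from handle',((h[0]+h[1])/2)[:2]+(112.5+35)*X)
E
```

```text
w [618.9  92.  113. ]
b [707.6  97.1 113. ]
y [660.7 138.6 113. ]
r [630.2 123.6 113. ]
g [692.6 127.4 113. ]
c [663.25063862  94.58964325 113.        ] 88.77210810905984 3.2924508436159767 y 3.352078272937362
[804.3 331.1  95. ] 214.4573693194873 4.208902148891217
[824.9  -4.8  95. ] 336.56655704628776 -86.5019132134731
[610.8 -16.6  95. ] 214.41932469629944 -176.84204773697024
[590.5 315.4  95. ] 332.6331676144863 93.50244803924352
[array([553.70710054, 210.65937127,  74.        ]), array([560.90299899,  84.50990217,  74.        ])] [557.30504976 147.58463672  74.        ] 3.2647644227431556
[707.61120011 156.26385674  95.        ]
3 cab from dial [705.04881031 156.86253337] from handle [704.60290614 155.30419026]
4 cab from dial [703.95563246 157.58252759] from handle [704.44574718 157.87371659]
5 cab from dial [702.85005547 158.28333356] from handle [704.24376773 160.44010877]
```

```bash
cat >> h.py <<'E'
def go(x,y,z,yaw,frm=None):
    s=st(); p=np.array(s['tool_pos']); Rm=R.from_euler('xyz',s['tcp_rot'],degrees=True)
    T=R.from_euler('xyz',[-90,0,yaw],degrees=True)
    d=Rm.inv().apply(np.array([x,y,z])-p)/1000; w=(Rm.inv()*T).as_rotvec()
    print('inc',np.round(d,4),np.round(w,4),'dist',round(np.linalg.norm(d)*1000,1),'deg',round(np.degrees(np.linalg.norm(w)),1))
E
python3 -c "
from h import *
go(663.2,94.6,300,-41.6)"
```

```text
t 1.7 tcp [194.3 567.7 303.9] rot [-90.     0.   -18.89] F [-0.2 -0.   0.2] gap 85.0
inc [ 0.5969  0.0039 -0.2957] [-0.      0.3963 -0.    ] dist 666.1 deg 22.7
```

>>> arm_command:
  increments:
    - [0.06, 0, -0.03, 0, 0.04, 0]
    - [0.12, 0, -0.06, 0, 0.08, 0]
    - [0.18, 0.001, -0.09, 0, 0.12, 0]
    - [0.24, 0.001, -0.12, 0, 0.16, 0]
    - [0.298, 0.002, -0.148, 0, 0.2, 0]
    - [0.35, 0.002, -0.173, 0, 0.24, 0]
    - [0.4, 0.003, -0.198, 0, 0.28, 0]
    - [0.45, 0.003, -0.223, 0, 0.32, 0]
    - [0.5, 0.004, -0.248, 0, 0.36, 0]
    - [0.55, 0.004, -0.272, 0, 0.396, 0]

```text
time: 2.95
tool_pos: [627.8, 130.4, 299.9]
tcp_rot: [-90.0, -0.0, -41.7]
ft_force: [0.8, 1.3, 0.5]
finger_gap: 85.4
```

```bash
python3 -c "
from h import *
go(663.2,94.6,300,-41.6)
save('wrist','w1');save('scene','s1')"
```

```text
t 2.95 tcp [627.8 130.4 299.9] rot [-8.999e+01 -1.000e-02 -4.168e+01] F [0.8 1.3 0.5] gap 85.4
inc [ 0.0503 -0.0001 -0.0032] [-0.0002 -0.0015  0.0001] dist 50.4 deg 0.1
```

View pics/w1.png

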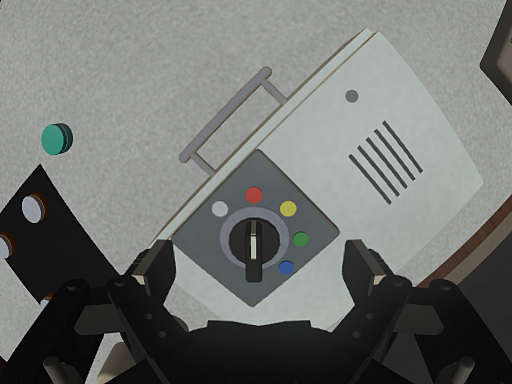

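```bash
python3 - <<'E'
from h import *
P={n:atz('wrist',p,113) for n,p in dict(w=(220,209),r=(254,195),y=(288,209),g=(301,240),b=(286,268)).items()}
for n in P: print(n,P[n].round(1))
c=(P['w']+P['b'])/2; d=P['b']-P['w']; print('c',c,np.hypot(*d[:2]),np.degrees(np.arctan2(d[1],d[0])))
# circle fit
A=np.array([[2*p[0],2*p[1],1] for p in P.values()]);b=[p[0]**2+p[1]**2 for p in P.values()]
s=np.linalg.lstsq(A,np.array(b),rcond=None)[0]; print(s[:2],np.sqrt(s[2]+s[0]**2+s[1]**2))
h=[atz('wrist',p,74) for p in [(266,72),(184,157)]];print(h,(h[0]+h[1])/2)
e=[atz('wrist',p,155) for p in [(254,221),(254,282)]];print(e)
E
```

```text
w [619.1  88.  113. ]
r [630.  120.2 113. ]
y [660.7 134.3 113. ]
g [693.1 123.4 113. ]
b [707.2  93.  113. ]
c [663.15484507  90.51772666 113.        ] 88.1526297559393 3.2531166998812435
[663.15831998  90.63314663] 44.15046572267785
[array([553.48764985, 204.08477625,  74.        ]), array([560.28483271,  85.75427069,  74.        ])] [556.88624128 144.91952347  74.        ]
[array([636.75933384, 115.00742785, 155.        ]), array([678.20152767,  77.33409962, 155.        ])]
```

```bash
python3 -c "
from h import *
go(663,91.5,300,-41.7)
go(663,91.5,199,-41.7)"
```

```text
t 3.05 tcp [629.3 127.5 299. ] rot [-9.007e+01 -7.000e-02 -4.193e+01] F [-0.   0.4  0.7] gap 85.5
inc [ 0.0491 -0.001  -0.0042] [ 0.0011 -0.004   0.0013] dist 49.3 deg 0.3
t 3.05 tcp [629.3 127.5 299. ] rot [-9.007e+01 -7.000e-02 -4.193e+01] F [-0.   0.4  0.7] gap 85.5
inc [ 0.049   0.1    -0.0041] [ 0.0011 -0.004   0.0013] dist 111.5 deg 0.3
```

```bash
python3 -c "
from h import *
for i in range(4): st(); r.snapshot('wrist')
x=R.from_euler('xyz',[-90,0,-18.89],degrees=True).apply([550,4,-272])+[194.291,567.677,303.892];print(x)"
```

```text
t 3.05 tcp [629.3 127.5 299. ] rot [-9.007e+01 -7.000e-02 -4.193e+01] F [-0.   0.4  0.7] gap 85.5
t 3.1 tcp [627.9 129.6 299.1] rot [-9.005e+01  2.000e-02 -4.182e+01] F [-0.2 -0.3 -0.3] gap 85.5
t 3.15 tcp [627.  131.1 299.3] rot [-9.003e+01  5.000e-02 -4.170e+01] F [ 1.1  1.5 -0.4] gap 85.2
t 3.2 tcp [626.4 132.2 299.5] rot [-9.002e+01  5.000e-02 -4.161e+01] F [-0.1  1.3  0.7] gap 85.0
[626.60841033 132.26264938 299.892     ]
```

```bash
cat >> h.py <<'E'
import json
def add(inc):
    c=json.load(open('cmd.json')); Rm=R.from_euler('xyz',c[3:],degrees=True)
    p=np.array(c[:3])+1000*Rm.apply(inc[:3]); q=(Rm*R.from_rotvec(inc[3:])).as_euler('xyz',degrees=True)
    json.dump([*map(float,p),*map(float,q)],open('cmd.json','w'))
def go(*targets):
    st(); c=json.load(open('cmd.json')); print('cmd',np.round(c,2)); p=np.array(c[:3]); Rm=R.from_euler('xyz',c[3:],degrees=True)
    for x,y,z,yaw in targets:
        T=R.from_euler('xyz',[-90,0,yaw],degrees=True)
        d=Rm.inv().apply(np.array([x,y,z])-p)/1000; w=(Rm.inv()*T).as_rotvec()
        print('inc',np.round(d,4),np.round(w,4),'dist',round(np.linalg.norm(d)*1000,1),'deg',round(np.degrees(np.linalg.norm(w)),1))
E
echo '[194.291,567.677,303.892,-90,0,-18.89]' > cmd.json
python3 - <<'E'
from h import *
add([.55,.004,-.272,0,.396,0])
im=r.snapshot('wrist'); st(); 
# colour centroids
hsv=cv2.cvtColor(im,cv2.COLOR_RGB2HSV); 
B=hsv[170:290,200:320]
rng=dict(r=((0,120,60),(8,255,255)),y=((22,100,80),(35,255,255)),g=((50,90,50),(80,255,255)),b=((100,110,60),(125,255,255)))
P={}
for n,(a,b) in rng.items():
    m=cv2.inRange(B,a,b); M=cv2.moments(m,True); p=(M['m10']/M['m00']+200,M['m01']/M['m00']+170); P[n]=atz('wrist',p,113); print(n,np.round(p,1),M['m00'],P[n].round(1))
A=np.array([[2*p[0],2*p[1],1] for p in P.values()]);b=[p[0]**2+p[1]**2 for p in P.values()]
s=np.linalg.lstsq(A,np.array(b),rcond=None)[0]; print(s[:2],np.sqrt(s[2]+s[0]**2+s[1]**2))
go((s[0],s[1],299,-41.7),(s[0],s[1],199,-41.7))
E
```

```text
t 3.3 tcp [626.  133.2 300. ] rot [-8.999e+01  2.000e-02 -4.151e+01] F [-0.2  1.1  0.5] gap 85.8
r [252.6 197.8] 210.0 [628.1 123.4 113. ]
y [286.9 211. ] 205.0 [658.5 138.5 113. ]
g [299.2 241.6] 176.0 [690.4 127.5 113. ]
b [284.8 269.9] 160.0 [705.5  97.1 113. ]
[661.28446187  94.28120809] 44.240497977747694
t 3.3 tcp [626.  133.2 300. ] rot [-8.999e+01  2.000e-02 -4.151e+01] F [-0.2  1.1  0.5] gap 85.8
cmd [626.61 132.26 299.89 -90.     0.   -41.58]
inc [ 0.0511  0.0009 -0.0054] [-0.      0.0021  0.    ] dist 51.4 deg 0.1
inc [ 0.0511  0.1009 -0.0054] [-0.      0.0021  0.    ] dist 113.2 deg 0.1
```

>>> arm_command:
  increments:
    - [0.02, 0, -0.002, 0, 0, 0]
    - [0.04, 0, -0.004, 0, 0, 0]
    - [0.0515, 0.01, -0.005, 0, 0, 0]
    - [0.0515, 0.03, -0.005, 0, 0, 0]
    - [0.0515, 0.05, -0.005, 0, 0, 0]
    - [0.0515, 0.07, -0.005, 0, 0, 0]
    - [0.0515, 0.085, -0.005, 0, 0, 0]
    - [0.0515, 0.1, -0.005, 0, 0, 0]
    - [0.0515, 0.1, -0.005, 0, 0, 0]
    - [0.0515, 0.1, -0.005, 0, 0, 0]
  jaw: -1
  force: 25

```text
time: 4.55
tool_pos: [662.1, 94.4, 200.7]
tcp_rot: [-90.0, -0.0, -41.6]
ft_force: [0.3, -0.8, 0.2]
finger_gap: 85.5
```

```bash
python3 -c "
from h import *
add([.0515,.1,-.005,0,0,0]);st();
save('wrist','w2');st()"
```

```text
t 4.55 tcp [662.1  94.4 200.7] rot [-8.995e+01 -4.000e-02 -4.158e+01] F [ 0.3 -0.8  0.2] gap 85.5
t 4.6 tcp [662.3  94.3 201. ] rot [-8.993e+01 -7.000e-02 -4.158e+01] F [0.4 0.2 0.5] gap 85.0
```

View pics/w2.png

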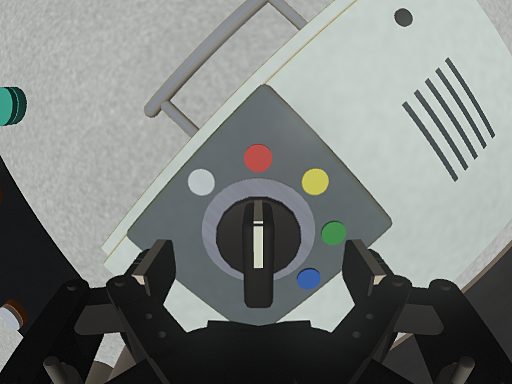

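>>> arm_command:
  increments:
    - [0, 0, 0, 0, 0, 0]
    - [0, 0, 0, 0, 0, 0]
    - [0, 0, 0, 0, 0, 0]
    - [0, 0, 0, 0, 0, 0]
    - [0, 0, 0, 0, 0, 0]
    - [0, 0, 0, 0, 0, 0]
    - [0, 0, 0, 0, 0, 0]
    - [0, 0, 0, 0, 0, 0]
    - [0, 0, 0, 0, 0, 0]
    - [0, 0, 0, 0, 0, 0]
  jaw: 1
  force: 25

```text
time: 5.85
tool_pos: [661.8, 94.3, 200.0]
tcp_rot: [-90.0, -0.0, -41.6]
ft_force: [-0.4, 0.5, 1.9]
finger_gap: 13.3
```

>>> arm_command:
  increments:
    - [0, 0, 0, 0, -0.1, 0]
    - [0, 0, 0, 0, -0.2, 0]
    - [0, 0, 0, 0, -0.3, 0]
    - [0, 0, 0, 0, -0.4, 0]
    - [0, 0, 0, 0, -0.5, 0]
    - [0, 0, 0, 0, -0.6, 0]
    - [0, 0, 0, 0, -0.7, 0]
    - [0, 0, 0, 0, -0.785, 0]
    - [0, 0, 0, 0, -0.785, 0]
    - [0, 0, 0, 0, -0.785, 0]

```text
time: 7.1
tool_pos: [661.9, 94.6, 200.0]
tcp_rot: [-90.0, -0.0, 3.3]
ft_force: [0.8, 3.4, 2.2]
finger_gap: 13.2
```

>>> arm_command:
  increments:
    - [0, 0, 0, 0, 0, 0]
    - [0, 0, 0, 0, 0, 0]
    - [0, 0, 0, 0, 0, 0]
    - [0, 0, 0, 0, 0, 0]
    - [0, -0.01, 0, 0, 0, 0]
    - [0, -0.03, 0, 0, 0, 0]
    - [0, -0.05, 0, 0, 0, 0]
    - [0, -0.07, 0, 0, 0, 0]
    - [0, -0.09, 0, 0, 0, 0]
    - [0, -0.1, 0, 0, 0, 0]
  jaw: -1

```text
time: 8.35
tool_pos: [662.3, 94.3, 302.4]
tcp_rot: [-90.0, -0.1, 3.4]
ft_force: [0.1, 0.9, -0.6]
finger_gap: 85.4
```

```bash
python3 -c "
from h import *
add([0,0,0,0,-.785,0]);add([0,-.1,0,0,0,0]);
save('wrist','w3');go((556,150,200,3.4),(556,150,128,3.4))"
```

```text
t 8.4 tcp [662.5  94.4 303.2] rot [-90.    -0.2    3.39] F [-1.  -0.1  1. ] gap 85.4
cmd [661.81  94.34 299.89 -90.    -0.     3.4 ]
inc [-0.1023  0.0999  0.0618] [ 0. -0.  0.] dist 155.8 deg 0.0
inc [-0.1023  0.1719  0.0618] [ 0. -0.  0.] dist 209.4 deg 0.0
```

View pics/w3.png

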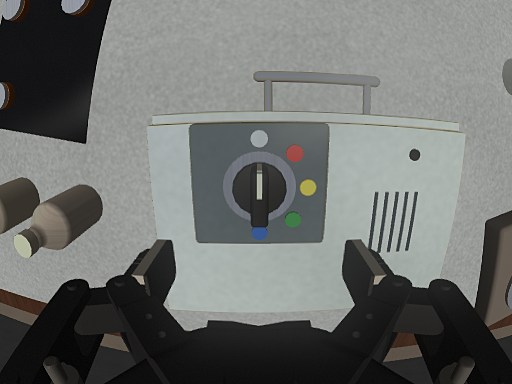

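```bash
python3 -c "
from h import *
import math
M=r.camera_model('wrist')
for p in [(257,76),(378,81)]: print(atz('wrist',p,74,M))
go((555.9,148.2,220,-86.6))"
```

```text
[558.91392977  86.38899954  74.        ]
[550.1946186  211.82056399  74.        ]
t 8.4 tcp [662.5  94.4 303.2] rot [-90.    -0.2    3.39] F [-1.  -0.1  1. ] gap 85.4
cmd [661.81  94.34 299.89 -90.    -0.     3.4 ]
inc [-0.1025  0.0799  0.06  ] [-0.      1.5708 -0.    ] dist 143.2 deg 90.0
```

>>> arm_command:
  increments:
    - [-0.01, 0.005, 0.006, 0, 0.157, 0]
    - [-0.02, 0.01, 0.012, 0, 0.314, 0]
    - [-0.03, 0.015, 0.018, 0, 0.471, 0]
    - [-0.04, 0.02, 0.024, 0, 0.628, 0]
    - [-0.05, 0.025, 0.03, 0, 0.785, 0]
    - [-0.06, 0.03, 0.036, 0, 0.942, 0]
    - [-0.075, 0.04, 0.045, 0, 1.1, 0]
    - [-0.09, 0.055, 0.053, 0, 1.257, 0]
    - [-0.1025, 0.07, 0.06, 0, 1.414, 0]
    - [-0.1025, 0.08, 0.06, 0, 1.571, 0]
  jaw: 0.41

```text
time: 9.65
tool_pos: [554.4, 148.5, 218.3]
tcp_rot: [-90.1, -0.0, -86.9]
ft_force: [-0.2, -0.6, -0.4]
finger_gap: 25.2
```

>>> arm_command:
  increments:
    - [0, 0, 0, 0, 0, 0]
    - [0, 0, 0, 0, 0, 0]
    - [0, 0, 0, 0, 0, 0]
    - [0, 0, 0, 0, 0, 0]
    - [0, 0, 0, 0, 0, 0]
    - [0, 0, 0, 0, 0, 0]
    - [0, 0, 0, 0, 0, 0]
    - [0, 0, 0, 0, 0, 0]
    - [0, 0, 0, 0, 0, 0]
    - [0, 0, 0, 0, 0, 0]

```text
time: 10.9
tool_pos: [555.9, 148.1, 219.9]
tcp_rot: [-90.0, -0.0, -86.6]
ft_force: [0.1, -0.6, 0.6]
finger_gap: 25.0
```

```bash
python3 -c "
from h import *
add([-.1025,.08,.06,0,1.571,0])
save('wrist','w4');go((555.9,148.2,132,-86.6))
for D in r.spot_point('wrist','drawer_handle')[:2]: print(D, atz('wrist',D['position'],74))
"
```

```text
t 10.95 tcp [555.9 148.1 219.9] rot [-90.    -0.   -86.62] F [ 0.7  0.2 -0.6] gap 25.4
cmd [555.94 148.16 219.89 -90.     0.   -86.61]
inc [-0.      0.0879 -0.    ] [ 0.     -0.0002 -0.    ] dist 87.9 deg 0.0
{'position': [257.0, 202.7], 'conf': 0.73} [554.17704693 148.10185575  74.        ]
```

View pics/w4.png

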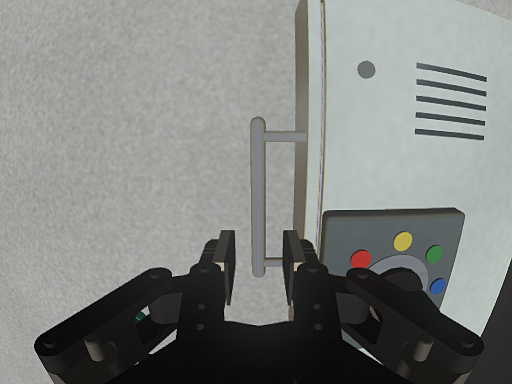

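```bash
python3 -c "
from h import *
go((554.4,176,220,-86.6),(554.4,176,132,-86.6))
"
```

```text
t 11.0 tcp [555.9 148.1 219.9] rot [-90.     0.   -86.62] F [ 0.2  0.1 -0.8] gap 25.2
cmd [555.94 148.16 219.89 -90.     0.   -86.61]
inc [-0.0279 -0.0001  0.0001] [ 0.     -0.0002 -0.    ] dist 27.9 deg 0.0
inc [-0.0279  0.0879  0.0001] [ 0.     -0.0002 -0.    ] dist 92.2 deg 0.0
```

>>> arm_command:
  increments:
    - [-0.014, 0, 0, 0, 0, 0]
    - [-0.028, 0, 0, 0, 0, 0]
    - [-0.028, 0.015, 0, 0, 0, 0]
    - [-0.028, 0.03, 0, 0, 0, 0]
    - [-0.028, 0.042, 0, 0, 0, 0]
    - [-0.028, 0.054, 0, 0, 0, 0]
    - [-0.028, 0.066, 0, 0, 0, 0]
    - [-0.028, 0.078, 0, 0, 0, 0]
    - [-0.028, 0.088, 0, 0, 0, 0]
    - [-0.028, 0.088, 0, 0, 0, 0]

```text
time: 12.25
tool_pos: [553.6, 175.9, 130.7]
tcp_rot: [-90.1, -0.0, -86.6]
ft_force: [0.1, -0.1, -0.2]
finger_gap: 25.5
```

>>> arm_command:
  increments:
    - [0, 0, 0, 0, 0, 0]
    - [0, 0, 0, 0, 0, 0]
    - [0, 0, 0, 0, 0, 0]
    - [0, 0, 0, 0, 0, 0]
    - [0, 0, 0, 0, 0, 0]
    - [0, 0, 0, 0, 0, 0]
    - [0, 0, 0, 0, 0, 0]
    - [0, 0, 0, 0, 0, 0]
    - [0, 0, 0, 0, 0, 0]
    - [0, 0, 0, 0, 0, 0]
  jaw: 1
  force: 40

```text
time: 13.5
tool_pos: [553.7, 176.1, 132.2]
tcp_rot: [-90.1, -0.0, -86.6]
ft_force: [-6.0, -0.4, 1.2]
finger_gap: 9.5
```

>>> arm_command:
  increments:
    - [0, 0, -0.01, 0, 0, 0]
    - [0, 0, -0.025, 0, 0, 0]
    - [0, 0, -0.045, 0, 0, 0]
    - [0, 0, -0.065, 0, 0, 0]
    - [0, 0, -0.085, 0, 0, 0]
    - [0, 0, -0.1, 0, 0, 0]
    - [0, 0, -0.112, 0, 0, 0]
    - [0, 0, -0.122, 0, 0, 0]
    - [0, 0, -0.129, 0, 0, 0]
    - [0, 0, -0.132, 0, 0, 0]

```text
time: 14.75
tool_pos: [423.5, 167.9, 132.3]
tcp_rot: [-89.8, -0.0, -86.6]
ft_force: [16.8, -3.8, -15.5]
finger_gap: 9.3
```

```bash
python3 -c "
from h import *
add([-.028,.088,0,0,0,0]);add([0,0,-.132,0,0,0])
save('top','t5');go((400,170,300,-86.6));st()
for D in r.spot_point('top','drawer_handle')[:2]: print(D, atz('top',D['position'],74))"
```

```text
t 14.8 tcp [423.5 167.9 132.2] rot [-8.975e+01 -4.000e-02 -8.662e+01] F [ 8.2 -4.8 -8.5] gap 9.1
cmd [422.51 168.32 131.89 -90.     0.   -86.61]
inc [-0.003  -0.1681 -0.0224] [ 0.     -0.0002 -0.    ] dist 169.6 deg 0.0
t 14.8 tcp [423.5 167.9 132.2] rot [-8.975e+01 -4.000e-02 -8.662e+01] F [ 8.2 -4.8 -8.5] gap 9.1
```

View pics/t5.png

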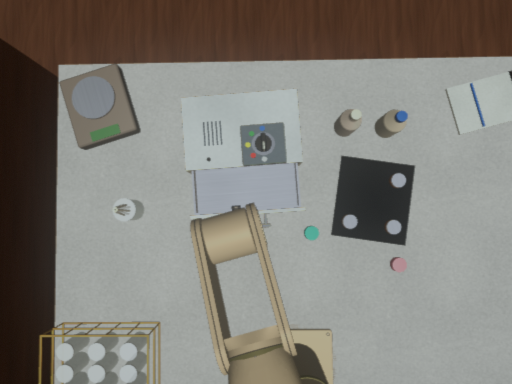

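>>> arm_command:
  increments:
    - [0, 0, 0, 0, 0, 0]
    - [0, 0, 0, 0, 0, 0]
    - [0, 0, 0, 0, 0, 0]
    - [0, 0, 0, 0, 0, 0]
    - [0, -0.015, 0, 0, 0, 0]
    - [0, -0.035, 0, 0, 0, 0]
    - [0, -0.06, 0, 0, 0, 0]
    - [0, -0.09, 0, 0, 0, 0]
    - [0, -0.11, 0, 0, 0, 0]
    - [0, -0.12, 0, 0, 0, 0]
  jaw: 0.35

```text
time: 16.1
tool_pos: [423.1, 168.5, 254.3]
tcp_rot: [-89.8, 0.0, -86.6]
ft_force: [0.3, -0.5, 0.5]
finger_gap: 27.8
```

```bash
python3 - <<'E'
from h import *
add([0,-.12,0,0,0,0])
im=save('top','t6')
hsv=cv2.cvtColor(im,cv2.COLOR_RGB2HSV)
m=np.zeros(im.shape[:2],'uint8'); g=im.mean(2); m[150:250,330:416]=(g[150:250,330:416]>90)
poly=np.array([[343,158],[411,164],[403,242],[335,234]]); k=np.zeros_like(m); cv2.fillPoly(k,[poly],1); m&=k
n,l,s,c=cv2.connectedComponentsWithStats(m)
for i in range(1,n):
    if s[i,4]>30: print(c[i],s[i,4],atz('top',c[i],29).round(1))
for D in r.spot_point('top','drawer_floor')[:2]: print(D, atz('top',D['position'],30))
for D in r.spot_point('top','drawer_handle')[:2]: print(D, atz('top',D['position'],74))
go((470,-220,330,-86.6))
E
```

```text
[398.05084746 179.94350282] 177 [ 561.  -314.5   29. ]
[349.74431818 221.27272727] 176 [ 437.7 -166.    29. ]
[393.43646409 226.69060773] 181 [ 420.  -296.5   29. ]
{'position': [244.1, 179.7], 'conf': 0.96} [567.68566957 151.9836701   30.        ]
{'position': [249.5, 132.1], 'conf': 0.67} [704.36592336 132.99335518  74.        ]
t 16.25 tcp [422.6 168.3 252.3] rot [-8.995e+01  1.000e-02 -8.662e+01] F [-0.7  0.4  0.1] gap 27.5
cmd [422.51 168.32 251.89 -90.     0.   -86.61]
inc [ 0.3904 -0.0781  0.0245] [ 0.     -0.0002 -0.    ] dist 398.9 deg 0.0
```

>>> arm_command:
  increments:
    - [0.02, -0.02, 0, 0, -0.157, 0]
    - [0.05, -0.04, 0.005, 0, -0.314, 0]
    - [0.09, -0.06, 0.008, 0, -0.471, 0]
    - [0.13, -0.07, 0.01, 0, -0.628, 0]
    - [0.17, -0.078, 0.013, 0, -0.785, 0]
    - [0.22, -0.078, 0.016, 0, -0.942, 0]
    - [0.27, -0.078, 0.019, 0, -1.1, 0]
    - [0.32, -0.078, 0.021, 0, -1.257, 0]
    - [0.36, -0.078, 0.023, 0, -1.414, 0]
    - [0.39, -0.078, 0.0245, 0, -1.571, 0]
  jaw: -1

```text
time: 17.5
tool_pos: [469.4, -221.2, 328.3]
tcp_rot: [-89.9, 0.1, 3.6]
ft_force: [-0.3, 0.2, -0.5]
finger_gap: 85.4
```

>>> arm_command:
  increments:
    - [0, 0, 0, 0, 0, 0]
    - [0, 0, 0, 0, 0, 0]
    - [0, 0, 0, 0, 0, 0]
    - [0, 0, 0, 0, 0, 0]
    - [0, 0, 0, 0, 0, 0]
    - [0, 0, 0, 0, 0, 0]
    - [0, 0, 0, 0, 0, 0]
    - [0, 0, 0, 0, 0, 0]
    - [0, 0, 0, 0, 0, 0]
    - [0, 0, 0, 0, 0, 0]

```text
time: 18.75
tool_pos: [469.9, -219.6, 329.9]
tcp_rot: [-90.0, 0.0, 3.4]
ft_force: [-0.0, 0.2, -0.4]
finger_gap: 85.2
```

```bash
python3 - <<'E'
from h import *
add([.39,-.078,.0245,0,-1.571,0])
st(); im=save('wrist','w7')
for D in r.spot_point('wrist','jar0')[:6]: print(round(D['conf'],2),D['position'],atz('wrist',D['position'],16).round(1))
for D in r.trace('wrist','jar0')[:6]: print(round(D['conf'],2),D['position'],D['mask'].sum(),atz('wrist',D['position'],25).round(1))
go()
E
```

```text
t 18.75 tcp [ 469.9 -219.6  329.9] rot [-90.     0.     3.39] F [-0.   0.2 -0.4] gap 85.2
0.92 [191.9, 37.3] [ 305.9 -315.8   16. ]
0.87 [300.4, 141.1] [ 436.3 -167.4   16. ]
0.82 [196.6, 121.8] [ 418.4 -303.4   16. ]
0.77 [380.8, 120.1] [397.4 -58.5  16. ]
0.66 [190.0, 222.9] [ 559.3 -311.6   16. ]
0.97 [384.8, 122.3] 863 [399.6 -56.2  25. ]
0.95 [301.3, 143.3] 994 [ 438.2 -167.3   25. ]
0.92 [186.1, 223.4] 876 [ 556.7 -315.2   25. ]
0.9 [193.2, 34.4] 989 [ 304.2 -312.3   25. ]
0.63 [197.9, 119.7] 991 [ 415.2 -300.    25. ]
t 18.9 tcp [ 469.9 -219.6  329.9] rot [-90.    -0.     3.39] F [ 0.6 -0.4  0. ] gap 85.3
cmd [ 470.01 -219.55  329.89  -90.     -0.      3.4 ]
```

View pics/w7.png

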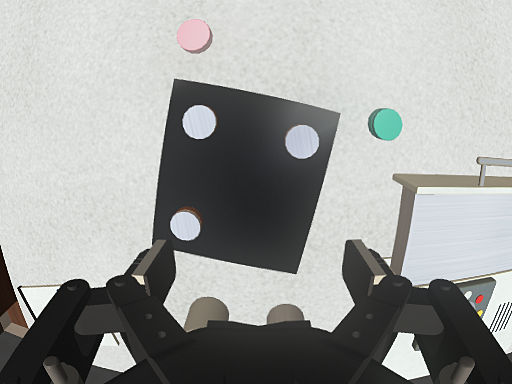

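```bash
python3 - <<'E'
from h import *
go((437.5,-166.5,150,3.4),(437.5,-166.5,75,3.4))
E
```

```text
t 18.9 tcp [ 469.9 -219.6  329.9] rot [-90.    -0.     3.39] F [ 0.6 -0.4  0. ] gap 85.3
cmd [ 470.01 -219.55  329.89  -90.     -0.      3.4 ]
inc [-0.0293  0.1799  0.0549] [ 0. -0.  0.] dist 190.3 deg 0.0
inc [-0.0293  0.2549  0.0549] [ 0. -0.  0.] dist 262.4 deg 0.0
```

>>> arm_command:
  increments:
    - [-0.008, 0.02, 0.015, 0, 0, 0]
    - [-0.016, 0.05, 0.03, 0, 0, 0]
    - [-0.024, 0.08, 0.045, 0, 0, 0]
    - [-0.0293, 0.11, 0.055, 0, 0, 0]
    - [-0.0293, 0.14, 0.055, 0, 0, 0]
    - [-0.0293, 0.16, 0.055, 0, 0, 0]
    - [-0.0293, 0.175, 0.055, 0, 0, 0]
    - [-0.0293, 0.18, 0.055, 0, 0, 0]
    - [-0.0293, 0.18, 0.055, 0, 0, 0]
    - [-0.0293, 0.18, 0.055, 0, 0, 0]

```text
time: 20.15
tool_pos: [438.0, -166.7, 150.8]
tcp_rot: [-90.0, -0.1, 3.4]
ft_force: [0.2, -0.2, 0.7]
finger_gap: 85.4
```

```bash
python3 - <<'E'
from h import *
add([-.0293,.18,.055,0,0,0])
st(); im=save('wrist','w8')
for D in r.spot_point('wrist','jar0')[:6]: print(round(D['conf'],2),D['position'],atz('wrist',D['position'],16).round(1))
for D in r.trace('wrist','jar0')[:6]: print(round(D['conf'],2),D['position'],D['mask'].sum(),atz('wrist',D['position'],25).round(1))
go()
E
```

```text
t 20.15 tcp [ 438.  -166.7  150.8] rot [-9.005e+01 -7.000e-02  3.390e+00] F [ 0.2 -0.2  0.7] gap 85.4
0.89 [406.4, 167.7] [399.5 -56.4  16. ]
0.77 [79.7, 31.4] [ 304.9 -313.3   16. ]
0.69 [91.0, 174.7] [ 419.2 -300.5   16. ]
0.68 [257.6, 206.8] [ 436.7 -167.8   16. ]
0.82 [256.3, 208.2] 3269 [ 434.6 -168.8   25. ]
0.77 [91.2, 171.5] 2786 [ 414.2 -294.3   25. ]
0.75 [409.5, 170.9] 2763 [400.1 -58.3  25. ]
t 20.3 tcp [ 437.8 -166.6  150.6] rot [-9.004e+01 -6.000e-02  3.390e+00] F [-0.7  0.   0.2] gap 85.4
cmd [ 437.5  -166.39  149.89  -90.     -0.      3.4 ]
```

View pics/w8.png

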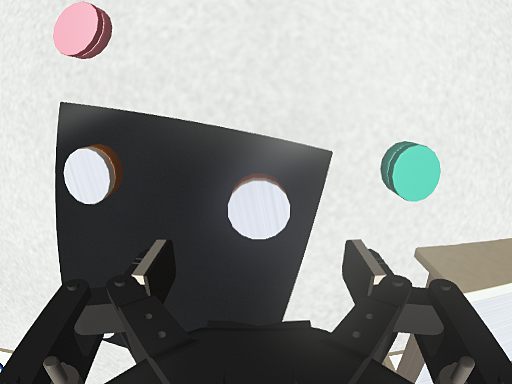

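Centred on the jar at (258,208). I go down and close.

>>> arm_command:
  increments:
    - [-0.001, 0.01, 0, 0, 0, 0]
    - [-0.001, 0.02, 0, 0, 0, 0]
    - [-0.001, 0.035, 0, 0, 0, 0]
    - [-0.001, 0.05, 0, 0, 0, 0]
    - [-0.001, 0.06, 0, 0, 0, 0]
    - [-0.001, 0.068, 0, 0, 0, 0]
    - [-0.001, 0.075, 0, 0, 0, 0]
    - [-0.001, 0.075, 0, 0, 0, 0]
    - [-0.001, 0.075, 0, 0, 0, 0]
    - [-0.001, 0.075, 0, 0, 0, 0]

```text
time: 21.55
tool_pos: [436.8, -166.7, 75.4]
tcp_rot: [-90.0, -0.0, 3.4]
ft_force: [-0.5, -0.2, -0.7]
finger_gap: 85.3
```

>>> arm_command:
  increments:
    - [0, 0, 0, 0, 0, 0]
    - [0, 0, 0, 0, 0, 0]
    - [0, 0, 0, 0, 0, 0]
    - [0, 0, 0, 0, 0, 0]
    - [0, 0, 0, 0, 0, 0]
    - [0, 0, 0, 0, 0, 0]
    - [0, 0, 0, 0, 0, 0]
    - [0, 0, 0, 0, 0, 0]
    - [0, 0, 0, 0, 0, 0]
    - [0, 0, 0, 0, 0, 0]
  jaw: 1
  force: 35

```text
time: 22.8
tool_pos: [436.6, -166.6, 75.2]
tcp_rot: [-90.0, -0.0, 3.4]
ft_force: [-0.3, 1.3, 5.9]
finger_gap: 42.7
```

>>> arm_command:
  increments:
    - [0, -0.01, 0, 0, 0, 0]
    - [0, -0.025, 0, 0, 0, 0]
    - [0, -0.045, 0, 0, 0, 0]
    - [0, -0.065, 0, 0, 0, 0]
    - [0, -0.085, 0, 0, 0, 0]
    - [0, -0.105, 0, 0, 0, 0]
    - [0, -0.12, 0, 0, 0, 0]
    - [0, -0.135, 0, 0, 0, 0]
    - [0, -0.145, 0, 0, 0, 0]
    - [0, -0.15, 0, 0, 0, 0]

```text
time: 24.05
tool_pos: [436.6, -166.5, 225.5]
tcp_rot: [-90.0, -0.0, 3.4]
ft_force: [0.1, -0.1, 0.3]
finger_gap: 42.9
```

```bash
python3 - <<'E'
from h import *
add([-.001,.075,0,0,0,0]);add([0,-.15,0,0,0,0])
save('wrist','w9')
go((533,61.8,225,3.4),(533,61.8,150,3.4),(533,61.8,107,3.4))
E
```

```text
t 24.1 tcp [ 436.7 -166.6  225.8] rot [-9.002e+01 -4.000e-02  3.390e+00] F [ 0.5 -0.6 -0.2] gap 43.1
cmd [ 436.5  -166.45  224.89  -90.     -0.      3.4 ]
inc [ 1.099e-01 -1.000e-04  2.221e-01] [ 0. -0.  0.] dist 247.8 deg 0.0
inc [0.1099 0.0749 0.2221] [ 0. -0.  0.] dist 258.9 deg 0.0
inc [0.1099 0.1179 0.2221] [ 0. -0.  0.] dist 274.4 deg 0.0
```

View pics/w9.png

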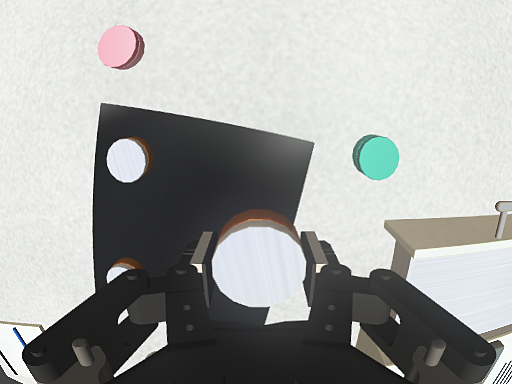

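>>> arm_command:
  increments:
    - [0.01, 0, 0.02, 0, 0, 0]
    - [0.022, 0, 0.045, 0, 0, 0]
    - [0.035, 0, 0.072, 0, 0, 0]
    - [0.05, 0, 0.1, 0, 0, 0]
    - [0.064, 0, 0.13, 0, 0, 0]
    - [0.079, 0, 0.16, 0, 0, 0]
    - [0.092, 0, 0.185, 0, 0, 0]
    - [0.102, 0, 0.206, 0, 0, 0]
    - [0.108, 0, 0.218, 0, 0, 0]
    - [0.11, 0, 0.222, 0, 0, 0]

```text
time: 25.35
tool_pos: [533.0, 62.0, 224.4]
tcp_rot: [-90.0, 0.1, 3.4]
ft_force: [-0.0, -1.2, 0.3]
finger_gap: 43.0
```

```bash
python3 - <<'E'
from h import *
add([.11,0,.222,0,0,0])
save('wrist','w10')
go((533,61.8,107,3.4))
E
```

```text
t 25.4 tcp [533.1  62.  224.5] rot [-9.00e+01  4.00e-02  3.42e+00] F [-0.7  0.5 -0.6] gap 43.0
cmd [533.15  61.68 224.89 -90.    -0.     3.4 ]
inc [-1.000e-04  1.179e-01  1.000e-04] [ 0. -0.  0.] dist 117.9 deg 0.0
```

View pics/w10.png

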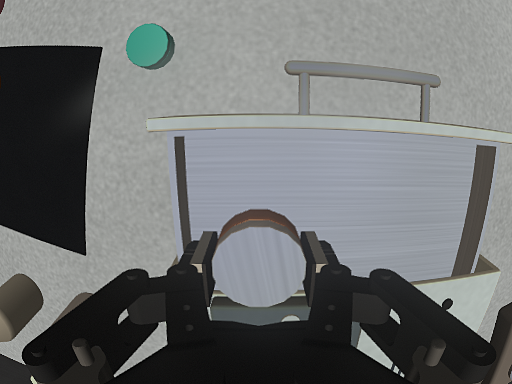

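```bash
python3 - <<'E'
from h import *
X=np.array([np.cos(np.radians(3.4)),np.sin(np.radians(3.4))]);Y=np.array([-X[1],X[0]]);F=np.array([555.9,148.3])
for p,z in [((150,119),84),((510,140),84),((186,137),63),((478,146),63),((186,210),63),((498,266),95),((362,291),95)]:
    q=atz('wrist',p,z)[:2]; print(p,q.round(1),'drawer',(q-F)@X,(q-F)@Y)
E
```

```text
(150, 119) [471.3 -21.6] drawer -94.50655167146208 -164.57723117497642
(510, 140) [457.4 292.4] drawer -89.73892417352813 149.63893933989516
(186, 137) [486.2   1.3] drawer -78.26576483517708 -142.55939070886933
(478, 146) [469.7 267.9] drawer -78.92935496503326 124.53095483640583
(186, 210) [547.4   1.4] drawer -17.23592106780901 -146.09279057264044
(498, 266) [582.7 310.5] drawer 36.40121822098894 160.29907684469754
(362, 291) [600.3 153.1] drawer 44.6127147047396 2.189589668407782
```

>>> arm_command:
  increments:
    - [0, 0.015, 0, 0, 0, 0]
    - [0, 0.035, 0, 0, 0, 0]
    - [0, 0.055, 0, 0, 0, 0]
    - [0, 0.075, 0, 0, 0, 0]
    - [0, 0.09, 0, 0, 0, 0]
    - [0, 0.103, 0, 0, 0, 0]
    - [0, 0.113, 0, 0, 0, 0]
    - [0, 0.119, 0, 0, 0, 0]
    - [0, 0.1215, 0, 0, 0, 0]
    - [0, 0.1215, 0, 0, 0, 0]

```text
time: 26.65
tool_pos: [533.3, 61.7, 103.6]
tcp_rot: [-90.0, -0.0, 3.4]
ft_force: [-0.1, 0.1, 0.2]
finger_gap: 43.2
```

>>> arm_command:
  increments:
    - [0, 0, 0, 0, 0, 0]
    - [0, 0, 0, 0, 0, 0]
    - [0, 0, 0, 0, 0, 0]
    - [0, 0, 0, 0, 0, 0]
    - [0, 0, 0, 0, 0, 0]
    - [0, -0.015, 0, 0, 0, 0]
    - [0, -0.035, 0, 0, 0, 0]
    - [0, -0.06, 0, 0, 0, 0]
    - [0, -0.09, 0, 0, 0, 0]
    - [0, -0.12, 0, 0, 0, 0]
  jaw: -0.5

```text
time: 27.9
tool_pos: [533.2, 61.6, 225.5]
tcp_rot: [-90.0, -0.1, 3.4]
ft_force: [0.6, 0.3, 0.1]
finger_gap: 64.1
```

```bash
python3 - <<'E'
from h import *
add([0,.1215,0,0,0,0]);add([0,-.12,0,0,0,0])
save('wrist','w11')
go((418,-299,225,3.4),(418,-299,150,3.4))
E
```

```text
t 27.95 tcp [535.2  61.7 230.4] rot [-90.02  -0.42   3.4 ] F [ 1.6 -0.4  4.5] gap 64.0
cmd [533.15  61.68 223.39 -90.    -0.     3.4 ]
inc [-0.1363 -0.0016 -0.3532] [ 0. -0.  0.] dist 378.6 deg 0.0
inc [-0.1363  0.0734 -0.3532] [ 0. -0.  0.] dist 385.7 deg 0.0
```

View pics/w11.png

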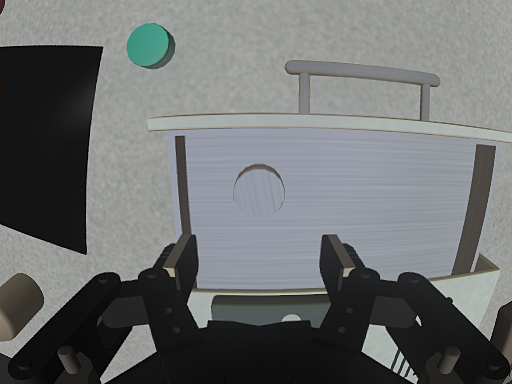

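Jar placed in the drawer at (259,190), standing free. Next jar B.

>>> arm_command:
  increments:
    - [-0.01, 0, -0.025, 0, 0, 0]
    - [-0.025, 0, -0.065, 0, 0, 0]
    - [-0.042, 0, -0.11, 0, 0, 0]
    - [-0.06, 0, -0.155, 0, 0, 0]
    - [-0.078, 0, -0.2, 0, 0, 0]
    - [-0.095, 0.005, -0.245, 0, 0, 0]
    - [-0.112, 0.02, -0.29, 0, 0, 0]
    - [-0.126, 0.04, -0.326, 0, 0, 0]
    - [-0.134, 0.06, -0.346, 0, 0, 0]
    - [-0.1363, 0.0735, -0.3532, 0, 0, 0]
  jaw: -1

```text
time: 29.2
tool_pos: [417.4, -300.0, 149.8]
tcp_rot: [-90.0, -0.0, 3.3]
ft_force: [0.5, -0.1, -0.2]
finger_gap: 85.4
```

```bash
python3 - <<'E'
from h import *
add([-.1363,.0735,-.3532,0,0,0])
for i in range(6): r.snapshot('wrist')
st(); im=save('wrist','w12')
for D in r.spot_point('wrist','jar0')[:6]: print(round(D['conf'],2),D['position'],atz('wrist',D['position'],16).round(1))
go()
E
```

```text
t 29.5 tcp [ 418.8 -298.5  151. ] rot [-9.005e+01 -6.000e-02  3.460e+00] F [-0.6  0.   0.4] gap 85.5
0.77 [245.7, 46.1] [ 304.4 -314.7   16. ]
0.63 [257.9, 209.5] [ 419.6 -299.5   16. ]
t 29.6 tcp [ 418.7 -298.6  150.8] rot [-9.006e+01 -6.000e-02  3.460e+00] F [-0.1 -0.9  1.1] gap 85.5
cmd [ 418.02 -298.98  149.89  -90.     -0.      3.4 ]
```

View pics/w12.png

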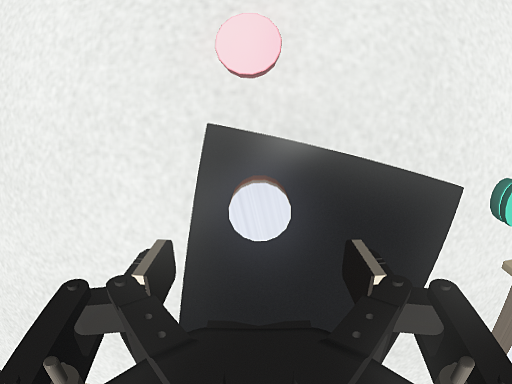

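>>> arm_command:
  increments:
    - [0.001, 0.01, 0, 0, 0, 0]
    - [0.001, 0.02, 0, 0, 0, 0]
    - [0.001, 0.035, 0, 0, 0, 0]
    - [0.001, 0.05, 0, 0, 0, 0]
    - [0.001, 0.06, 0, 0, 0, 0]
    - [0.001, 0.068, 0, 0, 0, 0]
    - [0.001, 0.074, 0, 0, 0, 0]
    - [0.001, 0.074, 0, 0, 0, 0]
    - [0.001, 0.074, 0, 0, 0, 0]
    - [0.001, 0.074, 0, 0, 0, 0]

```text
time: 30.85
tool_pos: [419.2, -299.2, 76.4]
tcp_rot: [-90.0, -0.0, 3.4]
ft_force: [-0.3, 0.1, 0.1]
finger_gap: 85.2
```

>>> arm_command:
  increments:
    - [0, 0, 0, 0, 0, 0]
    - [0, 0, 0, 0, 0, 0]
    - [0, 0, 0, 0, 0, 0]
    - [0, 0, 0, 0, 0, 0]
    - [0, 0, 0, 0, 0, 0]
    - [0, 0, 0, 0, 0, 0]
    - [0, 0, 0, 0, 0, 0]
    - [0, 0, 0, 0, 0, 0]
    - [0, 0, 0, 0, 0, 0]
    - [0, 0, 0, 0, 0, 0]
  jaw: 1
  force: 35

```text
time: 32.1
tool_pos: [419.1, -299.1, 76.2]
tcp_rot: [-90.0, -0.0, 3.4]
ft_force: [-1.0, 1.0, 5.9]
finger_gap: 43.2
```

>>> arm_command:
  increments:
    - [0, -0.01, 0, 0, 0, 0]
    - [0, -0.025, 0, 0, 0, 0]
    - [0, -0.045, 0, 0, 0, 0]
    - [0, -0.065, 0, 0, 0, 0]
    - [0, -0.085, 0, 0, 0, 0]
    - [0, -0.105, 0, 0, 0, 0]
    - [0, -0.12, 0, 0, 0, 0]
    - [0, -0.135, 0, 0, 0, 0]
    - [0, -0.145, 0, 0, 0, 0]
    - [0, -0.15, 0, 0, 0, 0]

```text
time: 33.35
tool_pos: [419.0, -299.0, 226.4]
tcp_rot: [-90.0, -0.0, 3.4]
ft_force: [-0.6, -0.2, -0.1]
finger_gap: 42.8
```

```bash
python3 - <<'E'
from h import *
add([.001,.074,0,0,0,0]);add([0,-.15,0,0,0,0])
save('wrist','w13')
go((527.9,146.6,225,3.4))
E
```

```text
t 33.4 tcp [ 419.1 -299.1  226.8] rot [-9.003e+01 -3.000e-02  3.390e+00] F [-0.5  0.4 -0.1] gap 42.7
cmd [ 419.02 -298.92  225.89  -90.     -0.      3.4 ]
inc [0.1351 0.0009 0.4383] [ 0. -0.  0.] dist 458.6 deg 0.0
```

View pics/w13.png

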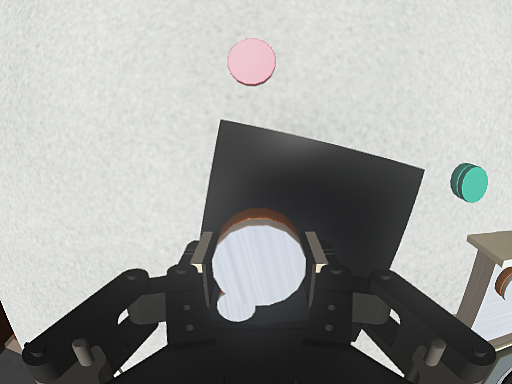

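>>> arm_command:
  increments:
    - [0.007, 0, 0.022, 0, 0, 0]
    - [0.019, 0, 0.062, 0, 0, 0]
    - [0.034, 0, 0.11, 0, 0, 0]
    - [0.05, 0, 0.162, 0, 0, 0]
    - [0.067, 0, 0.217, 0, 0, 0]
    - [0.084, 0, 0.272, 0, 0, 0]
    - [0.101, 0, 0.327, 0, 0, 0]
    - [0.117, 0, 0.38, 0, 0, 0]
    - [0.129, 0, 0.418, 0, 0, 0]
    - [0.135, 0, 0.4383, 0, 0, 0]

```text
time: 34.65
tool_pos: [527.5, 148.5, 225.1]
tcp_rot: [-90.0, 0.1, 3.5]
ft_force: [-0.0, -0.1, -0.4]
finger_gap: 42.9
```

>>> arm_command:
  increments:
    - [0, 0, 0, 0, 0, 0]
    - [0, 0.015, 0, 0, 0, 0]
    - [0, 0.035, 0, 0, 0, 0]
    - [0, 0.055, 0, 0, 0, 0]
    - [0, 0.075, 0, 0, 0, 0]
    - [0, 0.095, 0, 0, 0, 0]
    - [0, 0.11, 0, 0, 0, 0]
    - [0, 0.118, 0, 0, 0, 0]
    - [0, 0.1215, 0, 0, 0, 0]
    - [0, 0.1215, 0, 0, 0, 0]

```text
time: 35.9
tool_pos: [528.0, 146.6, 104.6]
tcp_rot: [-90.0, -0.0, 3.4]
ft_force: [0.7, 0.4, -0.7]
finger_gap: 43.0
```

>>> arm_command:
  increments:
    - [0, 0, 0, 0, 0, 0]
    - [0, 0, 0, 0, 0, 0]
    - [0, 0, 0, 0, 0, 0]
    - [0, 0, 0, 0, 0, 0]
    - [0, 0, 0, 0, 0, 0]
    - [0, -0.015, 0, 0, 0, 0]
    - [0, -0.035, 0, 0, 0, 0]
    - [0, -0.06, 0, 0, 0, 0]
    - [0, -0.09, 0, 0, 0, 0]
    - [0, -0.12, 0, 0, 0, 0]
  jaw: -0.5

```text
time: 37.15
tool_pos: [527.8, 146.6, 226.6]
tcp_rot: [-90.0, -0.1, 3.4]
ft_force: [1.0, -0.5, -0.9]
finger_gap: 63.9
```

```bash
python3 - <<'E'
from h import *
add([.135,0,.4383,0,0,0]);add([0,.1215,0,0,0,0]);add([0,-.12,0,0,0,0])
save('wrist','w14')
im=save('top','t14')
go((559.5,-314,225,3.4),(559.5,-314,150,3.4))
for D in r.spot_point('top','jar0')[:6]: print(round(D['conf'],2),D['position'],atz('top',D['position'],16).round(1))
E
```

```text
t 37.25 tcp [530. 147. 230.] rot [-89.94  -0.46   3.39] F [0.7 0.6 0.3] gap 64.8
cmd [527.81 146.62 224.39 -90.    -0.     3.4 ]
inc [ 0.0043 -0.0006 -0.4617] [ 0. -0.  0.] dist 461.7 deg 0.0
inc [ 0.0043  0.0744 -0.4617] [ 0. -0.  0.] dist 467.7 deg 0.0
0.65 [311.2, 232.2] [405.2 -51.2  16. ]
0.61 [392.1, 179.2] [ 564.6 -301.5   16. ]
0.58 [398.8, 264.3] [ 305.6 -314.1   16. ]
```

View pics/w14.png

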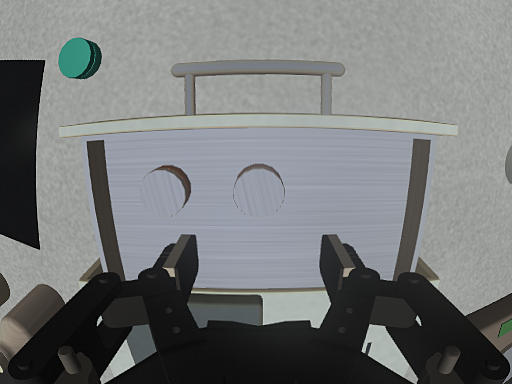

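View pics/t14.png

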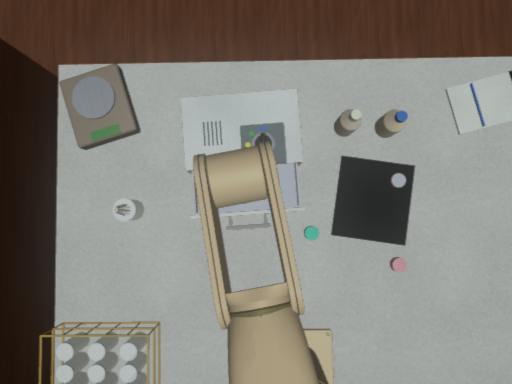

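>>> arm_command:
  increments:
    - [0, 0, -0.023, 0, 0, 0]
    - [0, 0, -0.065, 0, 0, 0]
    - [0.001, 0, -0.12, 0, 0, 0]
    - [0.002, 0, -0.175, 0, 0, 0]
    - [0.002, 0, -0.23, 0, 0, 0]
    - [0.003, 0, -0.285, 0, 0, 0]
    - [0.003, 0, -0.34, 0, 0, 0]
    - [0.004, 0.02, -0.395, 0, 0, 0]
    - [0.0043, 0.045, -0.44, 0, 0, 0]
    - [0.0043, 0.0745, -0.4617, 0, 0, 0]
  jaw: -1

```text
time: 38.55
tool_pos: [558.8, -316.6, 148.7]
tcp_rot: [-90.0, 0.0, 3.3]
ft_force: [0.0, 0.9, -0.7]
finger_gap: 85.6
```

```bash
python3 - <<'E'
from h import *
add([.0043,.0745,-.4617,0,0,0])
for i in range(8): r.snapshot('wrist')
st(); im=save('wrist','w15')
for D in r.spot_point('wrist','jar0')[:6]: print(round(D['conf'],2),D['position'],atz('wrist',D['position'],16).round(1))
go()
E
```

```text
t 38.95 tcp [ 560.3 -313.4  151.5] rot [-90.07  -0.11   3.46] F [0.  0.6 0. ] gap 85.3
0.93 [255.4, 205.7] [ 558.5 -316.4   16. ]
t 39.05 tcp [ 560.1 -313.5  151.3] rot [-9.007e+01 -9.000e-02  3.460e+00] F [-0.2  0.6  0.4] gap 85.7
cmd [ 559.47 -314.02  149.89  -90.     -0.      3.4 ]
```

View pics/w15.png

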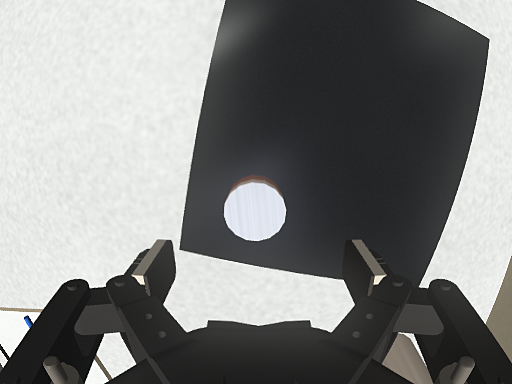

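>>> arm_command:
  increments:
    - [0, 0.01, -0.0025, 0, 0, 0]
    - [0, 0.02, -0.0025, 0, 0, 0]
    - [0, 0.035, -0.0025, 0, 0, 0]
    - [0, 0.05, -0.0025, 0, 0, 0]
    - [0, 0.06, -0.0025, 0, 0, 0]
    - [0, 0.068, -0.0025, 0, 0, 0]
    - [0, 0.074, -0.0025, 0, 0, 0]
    - [0, 0.074, -0.0025, 0, 0, 0]
    - [0, 0.074, -0.0025, 0, 0, 0]
    - [0, 0.074, -0.0025, 0, 0, 0]

```text
time: 40.3
tool_pos: [559.8, -316.7, 76.5]
tcp_rot: [-90.0, -0.0, 3.4]
ft_force: [0.2, 0.1, 0.5]
finger_gap: 85.7
```

>>> arm_command:
  increments:
    - [0, 0, 0, 0, 0, 0]
    - [0, 0, 0, 0, 0, 0]
    - [0, 0, 0, 0, 0, 0]
    - [0, 0, 0, 0, 0, 0]
    - [0, 0, 0, 0, 0, 0]
    - [0, 0, 0, 0, 0, 0]
    - [0, 0, 0, 0, 0, 0]
    - [0, 0, 0, 0, 0, 0]
    - [0, 0, 0, 0, 0, 0]
    - [0, 0, 0, 0, 0, 0]
  jaw: 1
  force: 35

```text
time: 41.55
tool_pos: [559.7, -316.7, 76.2]
tcp_rot: [-90.0, -0.0, 3.4]
ft_force: [-0.4, -0.1, 5.8]
finger_gap: 42.9
```

>>> arm_command:
  increments:
    - [0, -0.01, 0, 0, 0, 0]
    - [0, -0.025, 0, 0, 0, 0]
    - [0, -0.045, 0, 0, 0, 0]
    - [0, -0.065, 0, 0, 0, 0]
    - [0, -0.085, 0, 0, 0, 0]
    - [0, -0.105, 0, 0, 0, 0]
    - [0, -0.12, 0, 0, 0, 0]
    - [0, -0.135, 0, 0, 0, 0]
    - [0, -0.145, 0, 0, 0, 0]
    - [0, -0.15, 0, 0, 0, 0]

```text
time: 42.8
tool_pos: [559.6, -316.6, 226.5]
tcp_rot: [-90.0, -0.0, 3.4]
ft_force: [-0.3, -1.0, -0.6]
finger_gap: 42.6
```

```bash
python3 - <<'E'
from h import *
add([0,.074,-.0025,0,0,0]);add([0,-.15,0,0,0,0])
save('wrist','w16')
go((522.9,231.4,225,3.4))
E
```

```text
t 42.85 tcp [ 559.7 -316.7  226.8] rot [-9.003e+01 -3.000e-02  3.390e+00] F [0.3 0.6 0.3] gap 42.9
cmd [ 559.61 -316.51  225.89  -90.     -0.      3.4 ]
inc [-0.0042  0.0009  0.5491] [ 0. -0.  0.] dist 549.1 deg 0.0
```

View pics/w16.png

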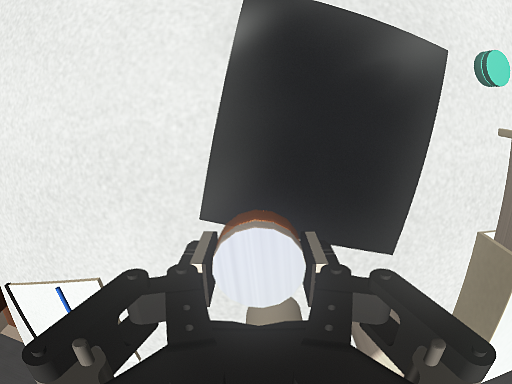

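>>> arm_command:
  increments:
    - [0, 0, 0.02, 0, 0, 0]
    - [0, 0, 0.055, 0, 0, 0]
    - [0, 0, 0.1, 0, 0, 0]
    - [-0.001, 0, 0.15, 0, 0, 0]
    - [-0.001, 0, 0.2, 0, 0, 0]
    - [-0.002, 0, 0.25, 0, 0, 0]
    - [-0.002, 0, 0.3, 0, 0, 0]
    - [-0.003, 0, 0.35, 0, 0, 0]
    - [-0.003, 0, 0.4, 0, 0, 0]
    - [-0.003, 0, 0.45, 0, 0, 0]

```text
time: 44.1
tool_pos: [528.4, 134.8, 225.1]
tcp_rot: [-90.0, 0.1, 3.4]
ft_force: [-0.0, 0.6, -0.5]
finger_gap: 43.0
```

>>> arm_command:
  increments:
    - [0, 0, 0.04, 0, 0, 0]
    - [-0.001, 0, 0.07, 0, 0, 0]
    - [-0.0012, 0, 0.09, 0, 0, 0]
    - [-0.0012, 0, 0.099, 0, 0, 0]
    - [-0.0012, 0, 0.099, 0, 0, 0]
    - [-0.0012, 0, 0.099, 0, 0, 0]
    - [-0.0012, 0.02, 0.099, 0, 0, 0]
    - [-0.0012, 0.04, 0.099, 0, 0, 0]
    - [-0.0012, 0.06, 0.099, 0, 0, 0]
    - [-0.0012, 0.07, 0.099, 0, 0, 0]

```text
time: 45.35
tool_pos: [521.7, 230.7, 153.1]
tcp_rot: [-90.1, 0.2, 3.4]
ft_force: [0.0, -0.4, -0.9]
finger_gap: 43.0
```

>>> arm_command:
  increments:
    - [0, 0.01, 0, 0, 0, 0]
    - [0, 0.02, 0, 0, 0, 0]
    - [0, 0.03, 0, 0, 0, 0]
    - [0, 0.04, 0, 0, 0, 0]
    - [0, 0.046, 0, 0, 0, 0]
    - [0, 0.05, 0, 0, 0, 0]
    - [0, 0.0515, 0, 0, 0, 0]
    - [0, 0.0515, 0, 0, 0, 0]
    - [0, 0.0515, 0, 0, 0, 0]
    - [0, 0.0515, 0, 0, 0, 0]

```text
time: 46.6
tool_pos: [523.0, 231.3, 104.7]
tcp_rot: [-90.0, -0.0, 3.4]
ft_force: [0.4, 0.3, -0.8]
finger_gap: 43.0
```

>>> arm_command:
  increments:
    - [0, 0, 0, 0, 0, 0]
    - [0, 0, 0, 0, 0, 0]
    - [0, 0, 0, 0, 0, 0]
    - [0, 0, 0, 0, 0, 0]
    - [0, 0, 0, 0, 0, 0]
    - [0, -0.015, 0, 0, 0, 0]
    - [0, -0.035, 0, 0, 0, 0]
    - [0, -0.06, 0, 0, 0, 0]
    - [0, -0.09, 0, 0, 0, 0]
    - [0, -0.12, 0, 0, 0, 0]
  jaw: -0.5

```text
time: 47.85
tool_pos: [523.2, 231.4, 227.4]
tcp_rot: [-90.0, -0.1, 3.4]
ft_force: [-0.0, 0.5, -0.1]
finger_gap: 64.1
```

```bash
python3 - <<'E'
from h import *
add([-.003,0,.45,0,0,0]);add([-.0012,.07,.099,0,0,0]);add([0,.0515,0,0,0,0]);add([0,-.12,0,0,0,0])
for i in range(4): r.snapshot('wrist')
save('wrist','w17')
h=np.array([426.1,140.5]); print()
go((380,138,240,3.4),(380,138,240,-86.6))
for D in r.spot_point('wrist','drawer_handle')[:2]: print(D, atz('wrist',D['position'],74))
E
```

```text
t 48.1 tcp [522.9 231.3 224.9] rot [-8.999e+01 -5.000e-02  3.390e+00] F [-0.2 -0.1 -0.8] gap 63.9
cmd [522.88 231.27 224.39 -90.    -0.     3.4 ]
inc [-0.1482 -0.0156 -0.0846] [ 0. -0.  0.] dist 171.3 deg 0.0
inc [-0.1482 -0.0156 -0.0846] [-0.      1.5708 -0.    ] dist 171.3 deg 90.0
{'position': [145.8, 72.6], 'conf': 0.94} [424.89306386 139.07918798  74.        ]
```

View pics/w17.png

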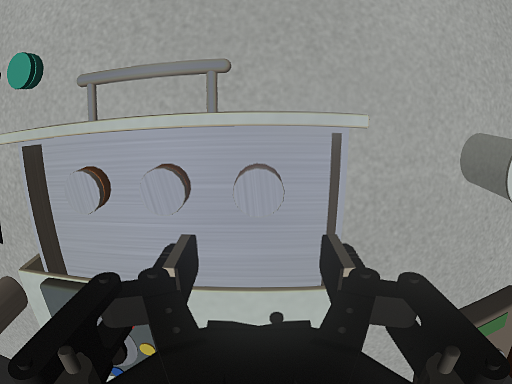

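```bash
python3 - <<'E'
from h import *
go((424,168.4,225,-86.6))
E
```

```text
t 48.15 tcp [522.4 231.1 224. ] rot [-9.001e+01  4.000e-02  3.390e+00] F [-0.2  0.7 -0.9] gap 64.4
cmd [522.88 231.27 224.39 -90.    -0.     3.4 ]
inc [-0.1024 -0.0006 -0.0569] [-0.      1.5708 -0.    ] dist 117.2 deg 90.0
```

>>> arm_command:
  increments:
    - [-0.01, 0, -0.006, 0, 0.157, 0]
    - [-0.02, 0, -0.012, 0, 0.314, 0]
    - [-0.03, 0, -0.018, 0, 0.471, 0]
    - [-0.04, 0, -0.024, 0, 0.628, 0]
    - [-0.052, 0, -0.03, 0, 0.785, 0]
    - [-0.064, 0, -0.036, 0, 0.942, 0]
    - [-0.076, 0, -0.042, 0, 1.1, 0]
    - [-0.088, 0, -0.048, 0, 1.257, 0]
    - [-0.097, 0, -0.054, 0, 1.414, 0]
    - [-0.1024, 0, -0.0569, 0, 1.571, 0]
  jaw: 0.41

```text
time: 49.4
tool_pos: [422.9, 167.9, 223.1]
tcp_rot: [-90.1, -0.0, -86.9]
ft_force: [0.7, 0.2, -0.1]
finger_gap: 25.3
```

>>> arm_command:
  increments:
    - [0, 0, 0, 0, 0, 0]
    - [0, 0, 0, 0, 0, 0]
    - [0, 0, 0, 0, 0, 0]
    - [0, 0.01, 0, 0, 0, 0]
    - [0, 0.025, 0, 0, 0, 0]
    - [0, 0.04, 0, 0, 0, 0]
    - [0, 0.05, 0, 0, 0, 0]
    - [0, 0.05, 0, 0, 0, 0]
    - [0, 0.05, 0, 0, 0, 0]
    - [0, 0.05, 0, 0, 0, 0]

```text
time: 50.65
tool_pos: [424.4, 168.5, 175.1]
tcp_rot: [-89.9, 0.0, -86.6]
ft_force: [-0.3, -0.3, 1.0]
finger_gap: 25.2
```

```bash
python3 - <<'E'
from h import *
add([-.1024,0,-.0569,0,1.571,0]);add([0,.05,0,0,0,0])
save('wrist','w18'); go((424,168.4,132,-86.6))
E
```

```text
t 50.7 tcp [424.4 168.5 175. ] rot [-8.994e+01  1.000e-02 -8.662e+01] F [-0.4  0.   0.4] gap 24.6
cmd [424.03 168.4  174.39 -90.     0.   -86.61]
inc [ 0.      0.0424 -0.    ] [ 0.     -0.0002 -0.    ] dist 42.4 deg 0.0
```

View pics/w18.png

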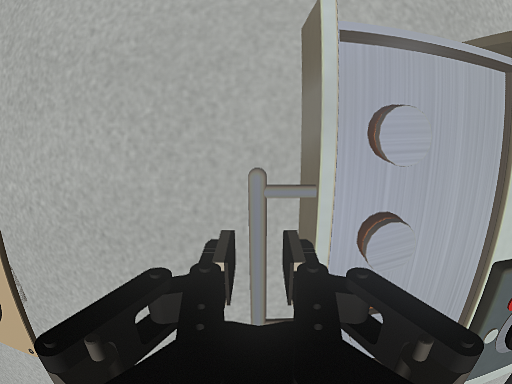

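>>> arm_command:
  increments:
    - [0, 0.008, 0, 0, 0, 0]
    - [0, 0.018, 0, 0, 0, 0]
    - [0, 0.028, 0, 0, 0, 0]
    - [0, 0.036, 0, 0, 0, 0]
    - [0, 0.042, 0, 0, 0, 0]
    - [0, 0.042, 0, 0, 0, 0]
    - [0, 0.042, 0, 0, 0, 0]
    - [0, 0.042, 0, 0, 0, 0]
    - [0, 0.042, 0, 0, 0, 0]
    - [0, 0.042, 0, 0, 0, 0]

```text
time: 51.95
tool_pos: [424.1, 168.4, 132.6]
tcp_rot: [-90.0, 0.0, -86.6]
ft_force: [-0.9, -0.4, 0.2]
finger_gap: 25.0
```

>>> arm_command:
  increments:
    - [0, 0, 0, 0, 0, 0]
    - [0, 0, 0, 0, 0, 0]
    - [0, 0, 0, 0, 0, 0]
    - [0, 0, 0, 0, 0, 0]
    - [0, 0, 0, 0, 0, 0]
    - [0, 0, 0, 0, 0, 0]
    - [0, 0, 0, 0, 0, 0]
    - [0, 0, 0, 0, 0, 0]
    - [0, 0, 0, 0, 0, 0]
    - [0, 0, 0, 0, 0, 0]
  jaw: 1
  force: 40

```text
time: 53.2
tool_pos: [424.1, 168.4, 132.6]
tcp_rot: [-90.0, 0.0, -86.6]
ft_force: [-1.9, -1.5, 5.5]
finger_gap: 9.4
```

>>> arm_command:
  increments:
    - [0, 0, 0.008, 0, 0, 0]
    - [0, 0, 0.018, 0, 0, 0]
    - [0, 0, 0.03, 0, 0, 0]
    - [0, 0, 0.042, 0, 0, 0]
    - [0, 0, 0.055, 0, 0, 0]
    - [0, 0, 0.068, 0, 0, 0]
    - [0, 0, 0.08, 0, 0, 0]
    - [0, 0, 0.09, 0, 0, 0]
    - [0, 0, 0.098, 0, 0, 0]
    - [0, 0, 0.104, 0, 0, 0]

```text
time: 54.45
tool_pos: [528.2, 174.9, 132.5]
tcp_rot: [-90.0, 0.0, -86.6]
ft_force: [-0.5, 3.2, 4.9]
finger_gap: 9.2
```

>>> arm_command:
  increments:
    - [0, 0, 0.006, 0, 0, 0]
    - [0, 0, 0.012, 0, 0, 0]
    - [0, 0, 0.017, 0, 0, 0]
    - [0, 0, 0.021, 0, 0, 0]
    - [0, 0, 0.024, 0, 0, 0]
    - [0, 0, 0.026, 0, 0, 0]
    - [0, 0, 0.028, 0, 0, 0]
    - [0, 0, 0.0285, 0, 0, 0]
    - [0, 0, 0.0285, 0, 0, 0]
    - [0, 0, 0.0285, 0, 0, 0]

```text
time: 55.7
tool_pos: [554.1, 176.6, 132.5]
tcp_rot: [-90.3, 0.0, -86.6]
ft_force: [-16.0, 1.3, 17.5]
finger_gap: 9.3
```

```bash
python3 - <<'E'
from h import *
add([0,.042,0,0,0,0]);add([0,0,.104,0,0,0]);add([0,0,.0285,0,0,0])
save('top','t19');save('scene','s19'); go()
E
```

```text
t 55.8 tcp [554.  176.6 132.5] rot [-9.032e+01  1.000e-02 -8.659e+01] F [-15.8   2.   17.1] gap 9.4
cmd [556.3  176.23 132.39 -90.     0.   -86.61]
```

View pics/s19.png

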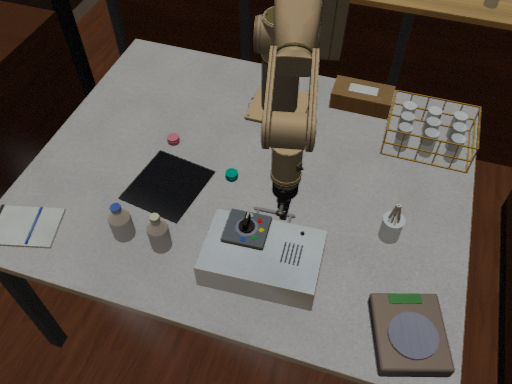

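>>> arm_command:
  increments:
    - [0, 0, 0, 0, 0, 0]
    - [0, 0, 0, 0, 0, 0]
    - [0, 0, 0, 0, 0, 0]
    - [0, 0, -0.001, 0, 0, 0]
    - [0, -0.01, -0.001, 0, 0, 0]
    - [0, -0.025, -0.001, 0, 0, 0]
    - [0, -0.045, -0.001, 0, 0, 0]
    - [0, -0.065, -0.001, 0, 0, 0]
    - [0, -0.09, -0.001, 0, 0, 0]
    - [0, -0.11, -0.001, 0, 0, 0]
  jaw: 0.41

```text
time: 57.05
tool_pos: [555.7, 176.3, 245.0]
tcp_rot: [-89.9, 0.0, -86.6]
ft_force: [-0.1, 0.4, -0.6]
finger_gap: 25.2
```

```bash
python3 - <<'E'
from h import *
add([0,-.11,-.001,0,0,0])
for i in range(3): r.snapshot('wrist')
save('wrist','w20'); go((661.8,94.4,300,3.4))
E
```

```text
t 57.25 tcp [555.5 176.2 242.8] rot [-8.994e+01  1.000e-02 -8.662e+01] F [-0.5 -0.2 -0.3] gap 25.2
cmd [555.3  176.17 242.39 -90.     0.   -86.61]
inc [ 0.0879 -0.0576  0.1015] [-0.    -1.571  0.   ] dist 146.1 deg 90.0
```

View pics/w20.png

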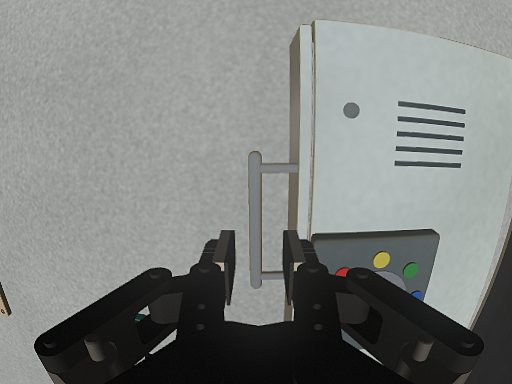

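>>> arm_command:
  increments:
    - [0.005, -0.02, 0.006, 0, -0.157, 0]
    - [0.012, -0.04, 0.014, 0, -0.314, 0]
    - [0.022, -0.0575, 0.025, 0, -0.471, 0]
    - [0.034, -0.0575, 0.039, 0, -0.628, 0]
    - [0.046, -0.0575, 0.053, 0, -0.785, 0]
    - [0.058, -0.0575, 0.067, 0, -0.942, 0]
    - [0.07, -0.0575, 0.081, 0, -1.1, 0]
    - [0.08, -0.0575, 0.092, 0, -1.257, 0]
    - [0.086, -0.0575, 0.099, 0, -1.414, 0]
    - [0.0879, -0.0575, 0.1015, 0, -1.571, 0]
  jaw: -1

```text
time: 58.5
tool_pos: [661.6, 93.8, 297.6]
tcp_rot: [-90.0, 0.2, 3.7]
ft_force: [0.2, -0.6, 0.8]
finger_gap: 85.4
```

>>> arm_command:
  increments:
    - [0, 0, 0, 0, 0, 0]
    - [0, 0.01, 0, 0, 0, 0]
    - [0, 0.03, 0, 0, 0, 0]
    - [0, 0.05, 0, 0, 0, 0]
    - [0, 0.07, 0, 0, 0, 0]
    - [0, 0.085, 0, 0, 0, 0]
    - [0, 0.095, 0, 0, 0, 0]
    - [0, 0.1, 0, 0, 0, 0]
    - [0, 0.1, 0, 0, 0, 0]
    - [0, 0.1, 0, 0, 0, 0]

```text
time: 59.75
tool_pos: [662.2, 94.4, 200.8]
tcp_rot: [-90.0, -0.1, 3.4]
ft_force: [-0.8, 0.9, 0.1]
finger_gap: 85.5
```

```bash
python3 - <<'E'
from h import *
add([.0879,-.0575,.1015,0,-1.571,0]);add([0,.1,0,0,0,0])
save('wrist','w21'); go()
E
```

```text
t 59.8 tcp [662.2  94.4 200.8] rot [-9.00e+01 -8.00e-02  3.39e+00] F [ 1.  -0.3 -0.3] gap 85.2
cmd [661.82  94.42 199.89 -90.    -0.     3.4 ]
```

View pics/w21.png

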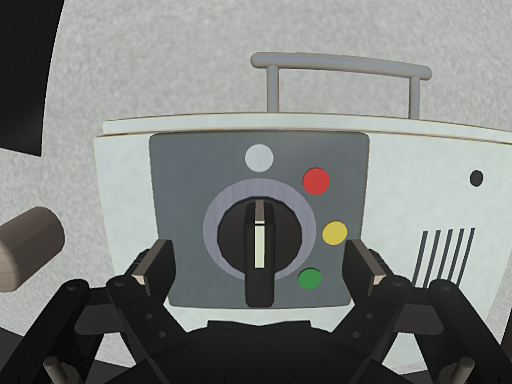

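>>> arm_command:
  increments:
    - [0, 0, 0, 0, 0, 0]
    - [0, 0, 0, 0, 0, 0]
    - [0, 0, 0, 0, 0, 0]
    - [0, 0, 0, 0, 0, 0]
    - [0, 0, 0, 0, 0, 0]
    - [0, 0, 0, 0, 0, 0]
    - [0, 0, 0, 0, 0, 0]
    - [0, 0, 0, 0, 0, 0]
    - [0, 0, 0, 0, 0, 0]
    - [0, 0, 0, 0, 0, 0]
  jaw: 1
  force: 30

```text
time: 61.05
tool_pos: [661.8, 94.5, 200.0]
tcp_rot: [-90.0, -0.0, 3.4]
ft_force: [-1.4, 3.3, 1.9]
finger_gap: 13.3
```

>>> arm_command:
  increments:
    - [0, 0, 0, 0, 0.1, 0]
    - [0, 0, 0, 0, 0.22, 0]
    - [0, 0, 0, 0, 0.34, 0]
    - [0, 0, 0, 0, 0.46, 0]
    - [0, 0, 0, 0, 0.58, 0]
    - [0, 0, 0, 0, 0.7, 0]
    - [0, 0, 0, 0, 0.82, 0]
    - [0, 0, 0, 0, 0.94, 0]
    - [0, 0, 0, 0, 1.06, 0]
    - [0, 0, 0, 0, 1.178, 0]

```text
time: 62.3
tool_pos: [661.6, 94.4, 200.0]
tcp_rot: [-90.0, 0.0, -64.3]
ft_force: [-1.6, 1.7, 3.0]
finger_gap: 13.4
```

>>> arm_command:
  increments:
    - [0, 0, 0, 0, 0.12, 0]
    - [0, 0, 0, 0, 0.24, 0]
    - [0, 0, 0, 0, 0.36, 0]
    - [0, 0, 0, 0, 0.48, 0]
    - [0, 0, 0, 0, 0.6, 0]
    - [0, 0, 0, 0, 0.72, 0]
    - [0, 0, 0, 0, 0.84, 0]
    - [0, 0, 0, 0, 0.96, 0]
    - [0, 0, 0, 0, 1.08, 0]
    - [0, 0, 0, 0, 1.178, 0]

```text
time: 63.55
tool_pos: [661.4, 94.5, 200.0]
tcp_rot: [-90.0, -0.0, -131.8]
ft_force: [-4.8, 2.7, 4.4]
finger_gap: 13.4
```

>>> arm_command:
  increments:
    - [0, 0, 0, 0, 0, 0]
    - [0, 0, 0, 0, 0, 0]
    - [0, 0, 0, 0, 0, 0]
    - [0, 0, 0, 0, 0, 0]
    - [0, 0, 0, 0, 0, 0]
    - [0, 0, 0, 0, 0, 0]
    - [0, 0, 0, 0, 0, 0]
    - [0, 0, 0, 0, 0, 0]
    - [0, 0, 0, 0, 0, 0]
    - [0, 0, 0, 0, 0, 0]

```text
time: 64.8
tool_pos: [661.4, 94.5, 200.0]
tcp_rot: [-90.0, -0.0, -131.4]
ft_force: [-4.1, 1.9, 5.2]
finger_gap: 13.5
```

>>> arm_command:
  increments:
    - [0, 0, 0, 0, 0, 0]
    - [0, 0, 0, 0, 0, 0]
    - [0, 0, 0, 0, 0, 0]
    - [0, 0, 0, 0, 0, 0]
    - [0, -0.01, 0, 0, 0, 0]
    - [0, -0.03, 0, 0, 0, 0]
    - [0, -0.055, 0, 0, 0, 0]
    - [0, -0.08, 0, 0, 0, 0]
    - [0, -0.105, 0, 0, 0, 0]
    - [0, -0.12, 0, 0, 0, 0]
  jaw: -1

```text
time: 66.05
tool_pos: [662.4, 94.5, 323.6]
tcp_rot: [-89.8, 0.2, -131.6]
ft_force: [0.3, -0.3, -0.1]
finger_gap: 85.3
```

```bash
python3 - <<'E'
from h import *
add([0,0,0,0,1.178,0]);add([0,0,0,0,1.178,0]);add([0,-.12,0,0,0,0])
for i in range(3): r.snapshot('wrist')
save('wrist','w22'); go((480,200,330,-131.6))
E
```

```text
t 66.25 tcp [661.8  94.4 319.9] rot [-8.9990e+01  1.0000e-02 -1.3159e+02] F [-0.2  0.3  0.1] gap 85.4
cmd [ 661.82   94.42  319.89  -90.      0.   -131.59]
inc [ 0.0417 -0.0101 -0.2061] [0.     0.0002 0.    ] dist 210.5 deg 0.0
```

View pics/w22.png

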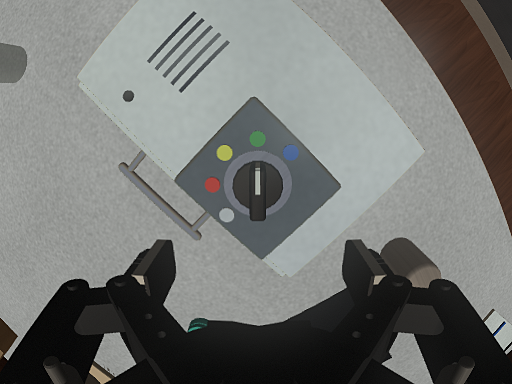

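>>> arm_command:
  increments:
    - [0.005, 0, -0.02, 0, 0, 0]
    - [0.015, 0, -0.05, 0, 0, 0]
    - [0.025, 0, -0.09, 0, 0, 0]
    - [0.035, 0, -0.13, 0, 0, 0]
    - [0.045, 0, -0.17, 0, 0, 0]
    - [0.05, 0, -0.21, 0, 0, 0]
    - [0.055, 0, -0.25, 0, 0, 0]
    - [0.06, 0, -0.28, 0, 0, 0]
    - [0.06, 0, -0.3, 0, 0, 0]
    - [0.06, 0, -0.3, 0, 0, 0]

```text
time: 67.5
tool_pos: [396.4, 249.2, 318.7]
tcp_rot: [-90.0, -0.1, -131.5]
ft_force: [0.3, -0.6, 0.2]
finger_gap: 85.4
```

```bash
python3 - <<'E'
from h import *
im=r.snapshot('top'); save('',"t23",im[:290,40:440].repeat(2,0).repeat(2,1)); save('scene','s23')
cv2.imwrite('pics/z23.png',cv2.cvtColor(cv2.resize(im[80:200,160:320],None,fx=5,fy=5,interpolation=cv2.INTER_CUBIC),cv2.COLOR_RGB2BGR))
for D in r.spot_point('top','drawer_handle')[:1]: print(D['conf'],D['position'], atz('top',D['position'],74))
st()
E
```

```text
0.55 [244.1, 184.1] [550.88388579 150.51995056  74.        ]
t 67.65 tcp [397.8 248.2 319.2] rot [-9.001e+01 -7.000e-02 -1.316e+02] F [-0.2 -0.4  0.1] gap 85.4
```

View pics/t23.png

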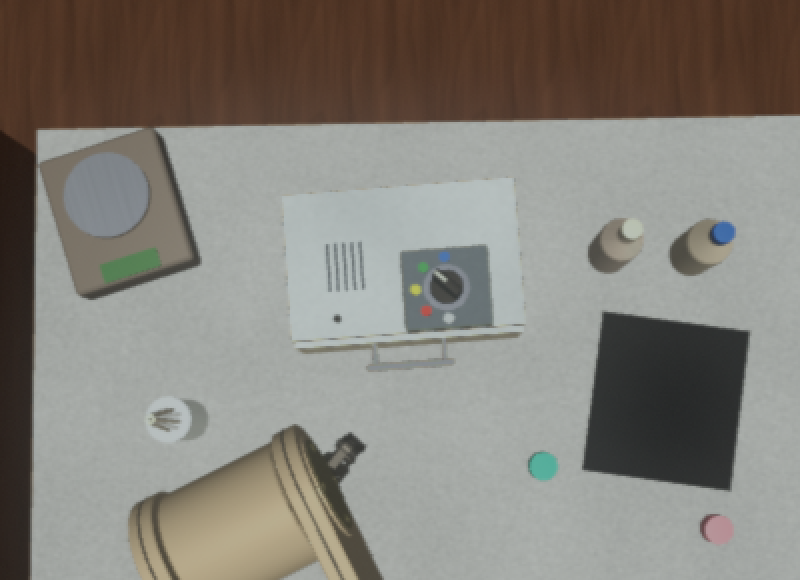

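View pics/z23.png

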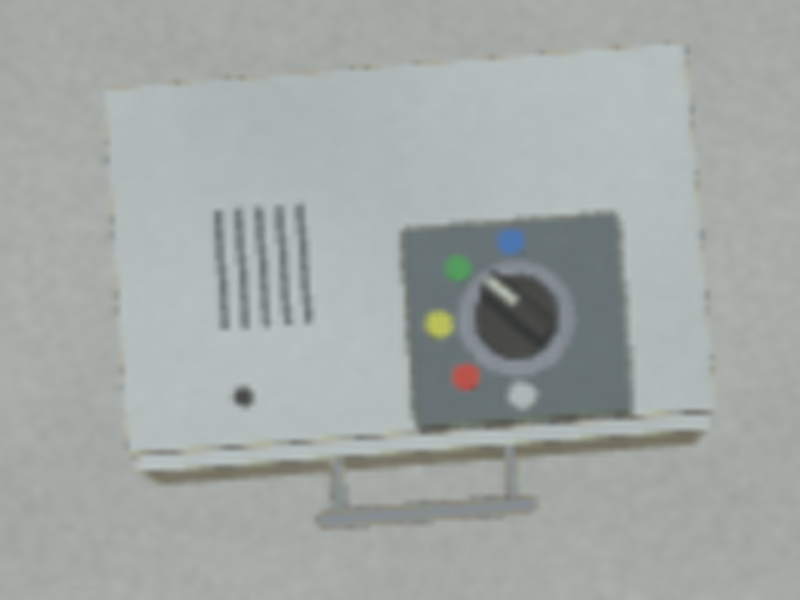

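The handle sits at the same pixels as before it was opened, (320,519) to (535,504) in the zoom, so the drawer is shut. The line points at green, the mat is empty, and the bottles and look-alikes are where they were.

```bash
python3 -c "
from h import *
print(r.hand_in()); st()"
```

```text
the job is handed in; nothing more can be done
None
the job is handed in; nothing more can be done
```

The job is done and handed in at about 68 s of the 210 s allowed. I turned the selector from red to white (off) and pulled the drawer out to its stop. The three amber jars that were present went into the drawer, I pushed it shut against its stop, and I turned the selector to green.

**Last checks:**
- **Jars:** the mat is empty. All three stood free in the drawer before I closed it.
- **Drawer:** the handle is at the same pixels in the top picture as at the start. I felt about 16 N against the stop while closing.
- **Selector:** its white line points at the green mark in both the wrist and top pictures.
- **Everything else:** the bottles, the beaker and the turquoise and pink look-alikes are where they were.

**Disagreement:** the network's reading of the handle after closing (x 551 mm, confidence 0.55) was about 6 mm off its first reading (557 mm, confidence 0.89). I trusted the direct picture comparison instead.

I saw no grip slip, no knocked jar and no force near a limit.

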